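# Free the rusted bolt of a sample chest and unpack the jars

### The arm

A 6-joint arm with a two-finger parallel gripper is mounted at the origin on the work surface. World frame = base frame: x ahead of the robot, y to its left, z up, the work surface at z = 0. Lengths are in m, angles in rad, forces in N, time in s.
With the tool pointing down it reaches from about 0.425 to 0.95 m from the base axis. Payload 14.7 kg.
Tool frame: the origin (TCP) lies on the centre line of the jaws, within the pads' length; the fingertips stand 22 mm ahead of it and the grasp point (between the pads) lies 3 mm ahead of it (env.nose_length is the distance from the TCP to the fingertips, in m); x points along the fingers, z is the direction in which the jaws open and shut, and the axes are right-handed (so a half turn about x gives the same grasp; the last joint's range is limited). The gripper opens to 85 mm and grips with 20 to 120 N. Pads are 22 mm wide; open, the fingers measure 114 mm over their backs; the gripper's body (76 mm by 85 mm) begins 54 mm behind the grasp point. The pads swing forward as they close: fully open they stand 13 mm farther back than shut.
Start: joints at [-1.318, 0.48, 1.596, -0, 1.065, -0.047], TCP at [0.192, -0.621, 0.253] pointing down, gripper open.
Joint ranges: [-2.75, 2.75], [-0.82, 2.05], [0.23, 2.67], [-1.56, 4.7], [0.09, 2.69], [-2.92, 2.92]. Speed limits (rad/s): [1.89, 1.89, 2.39, 3.01, 3.01, 3.01].

### API

Orientations are given as a unit quaternion [x, y, z, w].
In Python, from bench import env, eyes, workorder, look_for, silhouettes gives the robot as it stands. The module is installed in compiled form; this text tells all that it offers.
- The arm moves only by the tool move_arm, never from a script. Its argument "deltas" is a list of rows, each an object with "claw": the opening, from 0 (shut) to 1 (fully open); "linear": the shift along the tool's x, y, z in units of 25 mm (1.0 is 25 mm), a list of three; "turn": the turn about the tool's x in units of 6 degrees (1.0 is 6 degrees). A call has 1 to 12 rows; each row shifts and turns the commanded pose from where the row before left it, along the tool's axes as they then stand; what a row does not reach is not made up. A row lasts 1/12 s, in which the tool goes at most 41.7 mm and 7.16 degrees, less where a joint would pass 70% of its speed; a pose out of reach is approached as far as the arm can. A call is refused whole if a number of a shift passes 1 or a number of a turn 1, either way. A call with a gripper value outside its range is refused whole. The fingers move at their own pace and stop on an object; the grip force is fixed at half the most. Time passes only in rows, so rows that do not move let the fingers close. It gives the time, the measured TCP pose, the force and the opening at its end, in the units of the state.
- env.observe(): the state, without advancing time (a new reading comes with each control period).
- eyes.grab_frame(name): name is "scene" or "top" or "wrist"; returns (picture, depth): 420x560x3 uint8, red, green, blue; 420x560 float32, m along the optical axis (not along the pixel's ray), 0 where there is no reading.
- eyes.get_calibration(name): a dict with "fx", "fy", "cx", "cy" (pixels), "D" ([k1, k2, p1, p2, k3] as OpenCV has them; the pictures are not rectified), "R" (3x3) and "t" (3): a world point X has camera coordinates R X + t; the wrist camera has in their place "mount" (4x4, takes a point from camera to tool coordinates, whose origin is the TCP and whose axes are the tool frame's). Camera axes: x right, y down, z forward; pixel columns grow to the right and rows downward; lengths in m; the calibration is good to about 2 mm. A picture is of the moment at which its call begins: read the wrist's pose just before it. get_calibration takes no time and is no camera call.
- workorder.close_job(): hands the job in, once; it reports no verdict.
Trained networks look in the newest picture that a camera, given by its name, has taken for a name from the list of things; names that differ only in an ending like _2 or _b are one class to them, and where a whole thing is asked for, a point or a joint stands for the part that bears it (a point fixed in the world has none). Each returns a list of dicts, best first, with "conf" (0 to 1); they miss things now and then, are a little off and sometimes report something else, mostly with a low value. They report only what shows in the picture. A call takes as long as a camera call.
- look_for(camera, target): "rect" ([left, top, right, bottom] in pixels, round what is visible of it).
- silhouettes(camera, target): "pixels" (420x560 bool, what is visible of it) and "rect" ([left, top, right, bottom] in pixels, round what is visible of it).
The state is a dict: "time": time; "joint_positions": joint angles; "joint_vel": joint speeds; "tau": joint torques, N m; "eef_pos": TCP position; "ee_rot": TCP orientation; "ft_force": force on the tool from outside, world axes, zero at the start; "ft_torque": the same for the moment, N m; "grip_width": finger opening in m.
Only numpy, scipy, OpenCV 4.12 (cv2) and the standard library are available. Lean on these libraries where they do the work, as an engineer would, in place of code of your own. Each camera call takes 0.05 s, during which the arm holds its last target. There are 200 camera calls.

### The job

The slide bolt on the steel sample chest has rusted: first pick up the oil can, aim its tube at the rusted rod of the bolt from a few centimetres off and hold it still there for a good second, then stand the can back upright on the bench. Work the bolt out and back with short strokes, from bind to bind, until it runs, draw it right back, and slide the hatch fully open. Then lift out every jar there is, stand it upright in the aluminium tray, gently and without tipping or dropping any, and slide the hatch fully shut again over the empty chest. Leave the bolt drawn back and the other things on the bench where they are.

Things in the scene. Friction and masses are not known exactly. Their poses are not given: they have to be found in the camera images.
- chest: Shallow grey steel sample chest, 300 (x) x 380 (y) x 95 mm high, fixed; origin at the centre of its underside, z up, -x side to the robot. Front bay, under a sliding hatch: x -146 to -6, y -90 to 186 mm, floor at 16 mm. Rear (x over -6) and side strip (y under -92) are closed decks. Jars stand in cells of a white divider, 63 mm square, walls 42 mm above the bench, at x -76, y -54, 12, 78, 144; some cells are empty.
- bolt (a joint): Travel of the rusted slide bolt (m): 0 = home, 0.055 = drawn right back, growing along the chest's -y; starts near 0.010. Moving it takes 5 to 10 N. Seized: at first it binds hard at 0.018 outwards and 0.002 inwards, where 15 to 20 N is enough and more does nothing. Each full stroke, bind to bind, frees some rust (half strokes gain nothing); after 3 to 5 it runs. It locks the hatch until 0.036.
- bolt_knob (a point): Point to grip on the bolt's upright rusty thumb-piece, on the side strip of the chest: 15 mm thick along the chest's y, 24 mm wide along its x; its top is 18 mm above this point (165 mm above the bench) and it stands clear above the guide straps from 121 mm up. It moves with the bolt; axes as the chest's.
- rusty_rod (a point): The spot on the rusted bolt that the oil must hit: top of its 11 mm rod between the two guide straps, 116 mm above the bench; it does not move with the bolt. Axes as the chest's.
- hatch (a joint): Travel of the chest's sliding hatch (m): 0 = shut, 0.13 = fully open; it grows as the hatch slides along the chest's +x over the rear deck. About 3 N to move; it stays where it is left. Held by the bolt until that is drawn.
- hatch_handle (a point): Centre of the hatch's bridge handle, a steel bar 12 mm thick and 12 mm high, 100 mm long along the chest's y, on two end posts; 135 mm above the bench, with 30 mm free under the bar. Moves with the hatch; axes as the chest's.
- can_mid (a point): Oil can, on its axis half-way up its body (52 mm above the base): upright aerosol can, body diameter 53, 105 mm high, 0.25 kg, with a black button on top (130 mm above the base). z up along the can; +x is the side where the thin tube leaves the button. The tube runs out along +x, 123 mm above the base, to 60 mm from the axis, then bends 45 degrees down to its end.
- tube_tip (a point): Open end of the oil can's tube, 95 mm from the can's axis along its +x and 88 mm above its base; this frame's +x is the direction in which it sprays (45 degrees down from the can's +x when the can is upright).
- tray: Open aluminium tray, 190 (x) x 270 (y) x 28 mm high, walls and floor 3 mm, fixed to the bench; origin at the centre of its underside, z up. Empty at the start.
- jar1_mid (a point): Sample jar 1 (may be absent), at its centre half-way up: closed glass jar with a white cap, diameter 58 mm, 72 mm high, about 0.2 kg, z up along its axis; all jars are alike.
- jar2_mid (a point): Sample jar 2 (may be absent), at its centre half-way up: closed glass jar with a white cap, diameter 58 mm, 72 mm high, about 0.2 kg, z up along its axis; all jars are alike.
- jar3_mid (a point): Sample jar 3 (may be absent), at its centre half-way up: closed glass jar with a white cap, diameter 58 mm, 72 mm high, about 0.2 kg, z up along its axis; all jars are alike.
- jar4_mid (a point): Sample jar 4 (may be absent), at its centre half-way up: closed glass jar with a white cap, diameter 58 mm, 72 mm high, about 0.2 kg, z up along its axis; all jars are alike.
- slide_box: Wooden slide box, 95 x 175 x 39 mm; origin at the centre of its underside. Not part of the job: leave it where it is.
- petri_dishes: Stack of two petri dishes, diameter 90 mm, 32 mm high; origin at the centre of its underside. Not part of the job: leave it where it is.
- wire_brush: Wire brush lying on the bench, 240 mm long; origin at the centre of its underside. Not part of the job: leave it where it is.

How it is judged:
On the way, in this order (a step that is already met when the one before it is completed fails the run):
1. the rusted rod lies 30 to 130 mm straight ahead of the oil can's tube end, within 15 mm of its line, the can held still (under 30 mm/s) for 1 s (x of rusty_rod in the frame of tube_tip between 0.03 and 0.13 m and y of rusty_rod in the frame of tube_tip between -0.015 and 0.015 m and z of rusty_rod in the frame of tube_tip between -0.015 and 0.015 m and linear speed of oil_can below 0.03 m/s), for 1 s.
2. the bolt is drawn right back (over 47 of 55 mm) (value of joint bolt above 0.047 m), for 0.2 s.
3. the hatch is slid fully open (over 118 of 130 mm) (value of joint hatch above 0.118 m), for 0.2 s.
At the end, for the whole second after the job is handed in: Every jar that was in the chest stands in the tray, upright (within 0.15 rad) and at rest; the oil can stands upright on the bench at rest; the bolt is drawn back (over 40 mm) and the hatch is shut again (within 12 mm) (value of joint bolt above 0.04 m and value of joint hatch below 0.012 m and angle between each of can_mid, jar1_mid, jar2_mid, jar3_mid, jar4_mid's own z axis and vertical below 0.15 rad and height (world z) of can_mid below 0.062 m and linear speed of each of oil_can, jar1, jar2, jar3, jar4 below 0.02 m/s and x of jar1_mid in the frame of tray between -0.092 and 0.092 m and y of jar1_mid in the frame of tray between -0.132 and 0.132 m and z of each of jar1_mid, jar2_mid, jar3_mid, jar4_mid in the frame of tray below 0.052 m and x of jar2_mid in the frame of tray between -0.092 and 0.092 m and y of jar2_mid in the frame of tray between -0.132 and 0.132 m and x of jar3_mid in the frame of tray between -0.092 and 0.092 m and y of jar3_mid in the frame of tray between -0.132 and 0.132 m and x of jar4_mid in the frame of tray between -0.092 and 0.092 m and y of jar4_mid in the frame of tray between -0.132 and 0.132 m); the robot touches nothing.
It fails at once if a thing that is not part of the job is moved more than 40 mm or tipped (distance of any of slide_box, petri_dishes, wire_brush from where it was at the start of the episode above 0.04 m or angle between any of slide_box, petri_dishes, wire_brush's own z axis and vertical above 0.5 rad).
It fails at once if a jar is tipped over (more than 45 degrees) (angle between any of jar1_mid, jar2_mid, jar3_mid, jar4_mid's own z axis and vertical above 0.785 rad).
It fails at once if a jar is dropped (it strikes the tray with more than 60 N) (contact force between any of jar1, jar2, jar3, jar4 and tray above 60 N).
Of jar1, jar2, jar3, jar4 only 2 to 4 are there at a start; the rules pass over those that are not, and their reading is None.
At some moment in a run one of oil_can, jar1, jar2, jar3, jar4 may be knocked a few centimetres aside while the robot is not near it.
It also fails if it takes over 210 s, if anything falls off the work surface, if the arm or the gripper's body presses on something with over 40 N, if the wrist force passes 120 N, or if a joint passes its speed limit or range.

## Working session

There is one attempt and no reset: what is moved stays moved. The work goes in short steps, Python scripts to look and compute and a tool call to move; the robot and the scene stay as the last step left them, time stands still between calls to the robot, and variables do not carry over. Pictures are saved under pics/ and viewed, about 12 in all and at most 16, crops included, and the job is handed in when it is done.

Besides the shell and the picture viewer there is one more tool, called after "Emit:" in YAML: its name, and indented under it one key for each argument. move_arm: Moves the arm, as the interface text tells. Its arguments: {"type":"object","properties":{"deltas":{"type":"array"}},"required":["deltas"]}

```bash
mkdir -p pics; cat > h.py <<'E'
import numpy as np, cv2
from scipy.spatial.transform import Rotation as Rn
from bench import env, eyes, workorder, look_for, silhouettes
def tcp():
    s=env.observe(); T=np.eye(4); T[:3,:3]=Rn.from_quat(s["ee_rot"]).as_matrix(); T[:3,3]=s["eef_pos"]; return T
def cam(name):
    c=eyes.get_calibration(name); K=np.array([[c["fx"],0,c["cx"]],[0,c["fy"],c["cy"]],[0,0,1.]])
    if "mount" in c: W=tcp()@np.array(c["mount"])
    else:
        E=np.eye(4); E[:3,:3]=c["R"]; E[:3,3]=np.ravel(c["t"]); W=np.linalg.inv(E)
    return K,np.array(c["D"],float),W
def grab(name,save=None):
    C=cam(name); im,d=eyes.grab_frame(name)
    if save: cv2.imwrite("pics/"+save,im[:,:,::-1])
    return im,d,C
def pts(C,uv,z):
    K,D,W=C; n=cv2.undistortPoints(np.float64(uv).reshape(-1,1,2),K,D)[:,0]
    z=np.ravel(z)[:,None]; p=np.hstack([n*z,z]); return p@W[:3,:3].T+W[:3,3]
def ray(C,uv,h):
    "world points where the pixel rays meet height h"
    p=pts(C,uv,np.ones(len(np.reshape(uv,(-1,2))))); o=C[2][:3,3]; d=p-o; return o+d*((h-o[2])/d[:,2:])
def cloud(C,d,mask=None):
    m=(d>0) if mask is None else (d>0)&mask
    v,u=np.nonzero(m); return pts(C,np.stack([u,v],1),d[v,u])
def proj(C,P):
    K,D,W=C; E=np.linalg.inv(W); return cv2.projectPoints(np.float64(P).reshape(-1,1,3),cv2.Rodrigues(E[:3,:3])[0],E[:3,3],K,D)[0][:,0]
E
python3 - <<'E'
from h import *
s=env.observe(); print(s, env.nose_length)
for n in("scene","top"):
    im,d,C=grab(n,n+"0.png"); print(n,C[2].round(3).tolist())
    for t in ["chest","bolt_knob","hatch_handle","can_mid","tube_tip","tray","jar1_mid","slide_box","petri_dishes","wire_brush"]:
        r=silhouettes(n,t)
        for q in r[:2]:
            P=cloud(C,d,q["pixels"]); print(n,t,round(q["conf"],2),np.round(q["rect"]),len(P),np.median(P,0).round(3) if len(P) else "",P.min(0).round(3) if len(P) else"",P.max(0).round(3) if len(P) else"")
a=cv2.imread("pics/scene0.png");b=cv2.imread("pics/top0.png")
cv2.imwrite("pics/both.png",cv2.resize(np.vstack([a,b]),(800,1200))[:600]) 
E
```

```text
{'time': 0.0, 'joint_positions': array([-1.31758826e+00,  4.80856737e-01,  1.59688259e+00, -2.12443498e-05,
        1.06512119e+00, -4.65913605e-02]), 'joint_vel': array([ 0.00024746,  0.000736  ,  0.0006845 ,  0.00106569, -0.00016536,
       -0.00090067]), 'tau': array([ 2.39219975e-03, -9.50639176e+01, -4.30173683e+01, -6.98371878e-04,
        1.22993559e-02, -2.49093461e-05]), 'eef_pos': array([ 0.19188204, -0.62061197,  0.25265298]), 'ee_rot': array([ 0.41999802,  0.56941667, -0.41944304,  0.56871246]), 'ft_force': array([-0.7153526 ,  0.35174917, -0.10604286]), 'ft_torque': array([-0.00474197, -0.00917326,  0.05190443]), 'grip_width': 0.08513650527592839} 0.022
scene [[-0.652, 0.596, -0.468, 1.195], [0.758, 0.507, -0.411, 0.651], [-0.008, -0.623, -0.783, 1.169], [0.0, 0.0, 0.0, 1.0]]
scene chest 0.68 [211. 180. 378. 324.] 14029 [0.613 0.211 0.093] [ 0.356 -0.087 -0.009] [0.742 0.4   0.165]
scene chest 0.63 [369. 230. 413. 243.] 211 [0.339 0.374 0.014] [ 0.317  0.301 -0.004] [0.366 0.433 0.021]
scene bolt_knob 0.77 [264. 185. 298. 208.] 174 [0.513 0.059 0.126] [0.492 0.005 0.094]
[... 1863 characters left out ...]
0.012] [0.764 0.402 0.171]
top jar1_mid 0.32 [348. 160. 370. 180.] 297 [ 0.645 -0.193  0.106] [ 0.627 -0.23  -0.004] [ 0.715 -0.172  0.138]
top slide_box 0.77 [130. 210. 181. 245.] 1413 [0.462 0.534 0.039] [ 0.404  0.441 -0.01 ] [0.526 0.643 0.052]
top petri_dishes 0.81 [396. 154. 421. 181.] 443 [ 0.669 -0.387  0.032] [ 0.629 -0.433 -0.001] [ 0.717 -0.347  0.044]
top petri_dishes 0.51 [129. 212. 186. 248.] 1363 [0.462 0.531 0.039] [ 0.404  0.441 -0.01 ] [0.525 0.629 0.052]
top wire_brush 0.69 [395. 155. 421. 182.] 497 [ 0.671 -0.387  0.032] [ 0.629 -0.438 -0.009] [ 0.719 -0.347  0.044]
top wire_brush 0.6 [183. 245. 248. 275.] 194 [0.355 0.322 0.019] [ 0.31   0.212 -0.005] [0.394 0.429 0.027]
```

```bash
python3 - <<'E'
from h import *
P=[];Q={}
for n in("top","scene"):
    im,d,C=grab(n); P.append(cloud(C,d)); Q[n]=(im,C)
def rect(A,lab):
    r=cv2.minAreaRect(A[:,:2].astype(np.float32)); print(lab,len(A),np.round(r[0],4),np.round(r[1],3),round(r[2],2))
for i,p in enumerate(P):
    b=lambda x0,x1,y0,y1,z0,z1:p[(p[:,0]>x0)&(p[:,0]<x1)&(p[:,1]>y0)&(p[:,1]<y1)&(p[:,2]>z0)&(p[:,2]<z1)]
    rect(b(.4,.78,-.02,.42,.086,.104),"chest top")
    rect(b(.4,.78,.1,.42,.125,.145),"handle"); rect(b(.4,.78,-.02,.13,.14,.175),"knob")
    rect(b(.3,.6,-.5,-.1,.02,.036),"tray"); A=b(.55,.75,-.3,-.15,.11,.14); rect(A,"can/tube"); rect(b(.6,.7,-.25,-.15,.125,.14),"button")
    rect(b(.5,.8,-.32,-.12,.06,.1),"can body")
a=Q["top"][0][130:280,120:440]; s=Q["scene"][0][120:340,130:420]
a=cv2.resize(a,(800,375)); s=cv2.resize(s,(800,607))
cv2.imwrite("pics/a.png",a[:,:,::-1]); cv2.imwrite("pics/s.png",s[:600,:,::-1])
E
```

```text
chest top 8046 [0.579  0.1803] [0.304 0.384] 2.01
handle 108 [0.4991 0.1876] [0.027 0.174] 4.54
knob 40 [0.5072 0.0522] [0.014 0.024] 89.39
tray 266 [ 0.4433 -0.2893] [0.189 0.275] 7.99
can/tube 122 [ 0.6774 -0.208 ] [0.047 0.102] 68.64
button 39 [ 0.6723 -0.2016] [0.017 0.054] 80.68
can body 62 [ 0.7271 -0.233 ] [0.073 0.215] 57.58
chest top 10657 [0.5808 0.1822] [0.308 0.386] 2.33
handle 174 [0.5072 0.1929] [0.014 0.171] 4.28
knob 65 [0.5109 0.0562] [0.028 0.015] 5.01
tray 309 [ 0.4444 -0.2867] [0.2   0.272] 7.93
can/tube 96 [ 0.6826 -0.1908] [0.09  0.032] 3.44
button 20 [ 0.6583 -0.1976] [0.02  0.016] 44.7
can body 160 [ 0.7339 -0.2289] [0.068 0.211] 53.39
```

View pics/a.png

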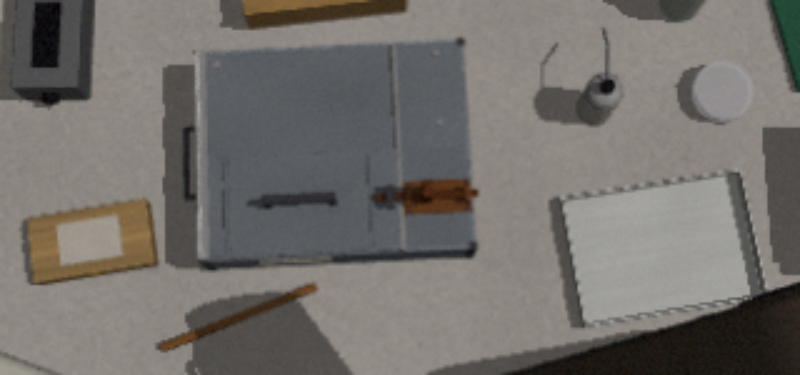

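View pics/s.png

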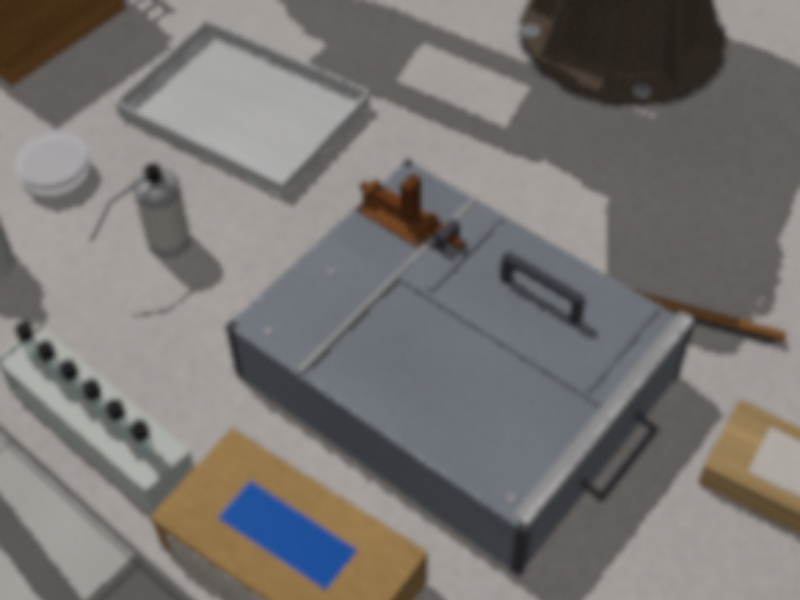

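Top view: chest in the middle (bolt at px 440,190, handle at 295,200), can at (600,90) with its tube pointing +x, petri dishes right of it at (720,90), tray at (660,250), brush at (240,315). The chest is closed, so the jars can't be seen yet.

```bash
cat >> h.py <<'E'
def go(goal,yaw=None):
    """print units to reach goal (world) with the present orientation; yaw (deg) = wanted world angle of jaw axis (mod 180)"""
    T=tcp(); g=np.array(goal,float); 
    j=np.degrees(np.arctan2(T[1,2],T[0,2])); s=env.observe()
    print("tcp",T[:3,3].round(4),"jaw",round(j,2),"down",T[:3,0].round(3),"t",round(s["time"],2),"f",s["ft_force"].round(1),"w",round(s["grip_width"],4),"q",s["joint_positions"].round(2))
    if yaw is not None:
        d=(yaw-j+90)%180-90; dt=-d   # turn about tool x (down): world yaw decreases
        print("turn deg",round(dt,2),"units",round(dt/6,3)); a=np.radians(dt)
        R=T[:3,:3]@Rn.from_rotvec([a,0,0]).as_matrix(); print("  units after turn",(R.T@(g-T[:3,3])/.025).round(3))
    print("units now",(T[:3,:3].T@(g-T[:3,3])/.025).round(3))
E
python3 - <<'E'
from h import *
print(np.array(eyes.get_calibration("wrist")["mount"]).round(3).tolist(), cam("wrist")[0].round(0).tolist())
go([.64,-.2,.30],92)
E
```

```text
[[-0.001, -0.273, 0.962, -0.12], [0.0, -0.962, -0.273, 0.07], [1.0, -0.0, 0.0, -0.001], [0.0, 0.0, 0.0, 1.0]] [[317.0, 0.0, 282.0], [0.0, 317.0, 209.0], [0.0, 0.0, 1.0]]
tcp [ 0.1919 -0.621   0.2533] jaw -72.83 down [-0.  0. -1.] t 1.2 f [0.2 0.6 0.3] w 0.0853 q [-1.32  0.48  1.6   0.    1.07 -0.05]
turn deg 15.17 units 2.529
  units after turn [ -1.868  18.499 -16.205]
units now [ -1.868  22.095 -10.799]
```

Emit:
move_arm:
  deltas:
    - {"claw":1,"linear":[0,0,0],"turn":0.85}
    - {"claw":1,"linear":[0,0,0],"turn":0.85}
    - {"claw":1,"linear":[0,0,0],"turn":0.83}
    - {"claw":1,"linear":[-0.1,0.8,-0.7],"turn":0}
    - {"claw":1,"linear":[-0.1,0.8,-0.7],"turn":0}
    - {"claw":1,"linear":[-0.1,0.8,-0.7],"turn":0}
    - {"claw":1,"linear":[-0.1,0.8,-0.7],"turn":0}
    - {"claw":1,"linear":[-0.1,0.8,-0.7],"turn":0}
    - {"claw":1,"linear":[-0.1,0.8,-0.7],"turn":0}
    - {"claw":1,"linear":[-0.1,0.8,-0.7],"turn":0}
    - {"claw":1,"linear":[-0.1,0.8,-0.7],"turn":0}
    - {"claw":1,"linear":[-0.1,0.8,-0.7],"turn":0}

```text
time: 2.2
eef_pos: [0.3672, -0.4564, 0.276]
ee_rot: [0.491, 0.509, -0.491, 0.509]
ft_force: [1.2, -0.2, 0.5]
grip_width: 0.0858
```

Emit:
move_arm:
  deltas:
    - {"claw":1,"linear":[-0.1,0.8,-0.7],"turn":0}
    - {"claw":1,"linear":[-0.1,0.8,-0.7],"turn":0}
    - {"claw":1,"linear":[-0.1,0.8,-0.7],"turn":0}
    - {"claw":1,"linear":[-0.1,0.8,-0.7],"turn":0}
    - {"claw":1,"linear":[-0.1,0.8,-0.7],"turn":0}
    - {"claw":1,"linear":[-0.1,0.8,-0.7],"turn":0}
    - {"claw":1,"linear":[-0.1,0.8,-0.7],"turn":0}
    - {"claw":1,"linear":[-0.1,0.8,-0.7],"turn":0}
    - {"claw":1,"linear":[-0.1,0.8,-0.7],"turn":0}
    - {"claw":1,"linear":[-0.1,0.8,-0.7],"turn":0}
    - {"claw":1,"linear":[-0.1,0.8,-0.7],"turn":0}
    - {"claw":1,"linear":[0,0,0],"turn":0}

```text
time: 3.2
eef_pos: [0.5826, -0.2543, 0.3037]
ee_rot: [0.491, 0.509, -0.49, 0.51]
ft_force: [0.2, 0.6, -0.5]
grip_width: 0.0854
```

```bash
python3 - <<'E'
from h import *
im,d,C=grab("wrist","w1.png")
for t in("can_mid","tube_tip"):
    for q in silhouettes("wrist",t)[:2]:
        P=cloud(C,d,q["pixels"]); print(t,round(q["conf"],2),np.round(q["rect"]),len(P))
        for z0,z1 in((.02,.1),(.1,.112),(.112,.128),(.128,.14)):
            A=P[(P[:,2]>z0)&(P[:,2]<z1)]
            if len(A)>3: (c,r)=cv2.minEnclosingCircle(A[:,:2].astype(np.float32)); print(z0,len(A),A.mean(0).round(4),np.round(c,4),round(r,4),A.min(0).round(3),A.max(0).round(3))
go([.64,-.2,.30],92)
E
```

```text
can_mid 0.74 [201.  12. 262. 143.] 2985
0.02 241 [ 0.671  -0.2196  0.073 ] [ 0.6906 -0.2068] 0.0609 [ 0.63  -0.226  0.02 ] [ 0.751 -0.202  0.1  ]
0.1 1608 [ 0.6575 -0.202   0.1083] [ 0.6851 -0.2003] 0.056 [ 0.629 -0.226  0.1  ] [ 0.741 -0.175  0.112]
0.112 684 [ 0.6767 -0.203   0.1191] [ 0.6839 -0.2022] 0.0448 [ 0.639 -0.216  0.112] [ 0.729 -0.183  0.128]
0.128 360 [ 0.6553 -0.1999  0.1296] [ 0.6552 -0.1998] 0.0099 [ 0.646 -0.209  0.128] [ 0.665 -0.191  0.132]
tube_tip 0.97 [204.  14. 262. 144.] 2951
0.02 239 [ 0.6707 -0.2197  0.0728] [ 0.6906 -0.2068] 0.0609 [ 0.63  -0.226  0.02 ] [ 0.751 -0.202  0.1  ]
0.1 1610 [ 0.6575 -0.202   0.1083] [ 0.6851 -0.2003] 0.056 [ 0.629 -0.226  0.1  ] [ 0.741 -0.175  0.112]
0.112 670 [ 0.6758 -0.203   0.1192] [ 0.6839 -0.2022] 0.0448 [ 0.639 -0.216  0.112] [ 0.729 -0.183  0.128]
0.128 360 [ 0.6553 -0.1999  0.1296] [ 0.6552 -0.1998] 0.0099 [ 0.646 -0.209  0.128] [ 0.665 -0.191  0.132]
tube_tip 0.59 [  0. 236.  67. 261.] 633
0.1 112 [0.5141 0.0153 0.1102] [0.5118 0.0182] 0.0354 [ 0.503 -0.017  0.106] [0.517 0.053 0.112]
0.112 520 [0.5103 0.026  0.1161] [0.5121 0.0168] 0.0346 [ 0.498 -0.018  0.112] [0.52  0.05  0.127]
tcp [ 0.5794 -0.2572  0.3031] jaw -87.95 down [-0. -0. -1.] t 3.35 f [-0.3 -0.1  0.1] w 0.0851 q [-0.47  0.41  1.58 -0.    1.15  1.07]
turn deg 0.05 units 0.008
  units after turn [ 0.124  2.503 -2.2  ]
units now [ 0.124  2.505 -2.199]
```

View pics/w1.png

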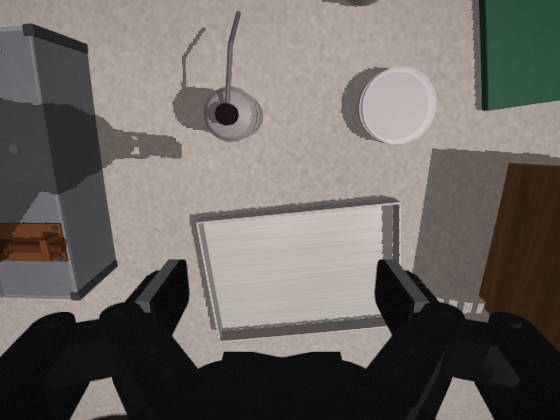

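The wrist view shows the can's button at px (227,113) with the tube running up to (238,12), and the bolt's brown plate at (35,243). I'm going down onto the can.

Emit:
move_arm:
  deltas:
    - {"claw":1,"linear":[0,0.775,-0.545],"turn":0}
    - {"claw":1,"linear":[0,0.775,-0.545],"turn":0}
    - {"claw":1,"linear":[0,0.775,-0.545],"turn":0}
    - {"claw":1,"linear":[0,0.775,-0.545],"turn":0}
    - {"claw":1,"linear":[0,0,0],"turn":0}
    - {"claw":1,"linear":[1,0,0],"turn":0}
    - {"claw":1,"linear":[1,0,0],"turn":0}
    - {"claw":1,"linear":[1,0,0],"turn":0}
    - {"claw":1,"linear":[0,0,0],"turn":0}

```text
time: 4.1
eef_pos: [0.6518, -0.2005, 0.2235]
ee_rot: [0.49, 0.511, -0.493, 0.506]
ft_force: [-1.0, 0.4, -0.2]
grip_width: 0.0854
```

```bash
python3 - <<'E'
from h import *
im,d,C=grab("wrist","w2.png")
for q in silhouettes("wrist","can_mid")[:1]:
    P=cloud(C,d,q["pixels"]); print(q["conf"])
    A=P[(P[:,2]>.126)&(P[:,2]<.14)]; c=cv2.minEnclosingCircle(A[:,:2].astype(np.float32)); print(c)
    B=P[(np.hypot(*(P[:,:2]-c[0]).T)>.04)&(P[:,2]>.06)&(P[:,2]<.135)]; r=B[:,:2]-c[0]; print(len(B),np.degrees(np.median(np.arctan2(r[:,1],r[:,0]))),B[np.argmax(r[:,0])])
go([c[0][0],c[0][1],.087])
E
```

```text
0.56
((0.6798439025878906, -0.19985105097293854), 0.03327928110957146)
682 -4.5297800198342975 [ 0.75134269 -0.20441407  0.08826621]
tcp [ 0.6541 -0.2009  0.2282] jaw -88.06 down [-0.002  0.    -1.   ] t 4.2 f [ 0.3 -0.3  1.3] w 0.0854 q [-0.34  0.55  1.53 -0.    1.06  1.19]
units now [ 5.646  1.038 -0.006]
```

Emit:
move_arm:
  deltas:
    - {"claw":1,"linear":[0.8,0,0],"turn":0}
    - {"claw":1,"linear":[0.8,0.03,0],"turn":0}
    - {"claw":1,"linear":[0.8,0,0],"turn":0}
    - {"claw":1,"linear":[0.8,0,0],"turn":0}
    - {"claw":1,"linear":[0.8,0,0],"turn":0}
    - {"claw":1,"linear":[0.8,0,0],"turn":0}
    - {"claw":1,"linear":[0.8,0,0],"turn":0}
    - {"claw":1,"linear":[0,0,0],"turn":0}
    - {"claw":0.5,"linear":[0,0,0],"turn":0}
    - {"claw":0.3,"linear":[0,0,0],"turn":0}
    - {"claw":0.3,"linear":[0,0,0],"turn":0}
    - {"claw":0.3,"linear":[0,0,0],"turn":0}

```text
time: 5.2
eef_pos: [0.6571, -0.2006, 0.0909]
ee_rot: [0.492, 0.508, -0.491, 0.51]
ft_force: [-1.5, -0.3, 11.0]
grip_width: 0.052
```

Emit:
move_arm:
  deltas:
    - {"claw":0.3,"linear":[0,0,0],"turn":0}
    - {"claw":0.3,"linear":[0,0,0],"turn":0}
    - {"claw":0.3,"linear":[0,0,0],"turn":0}
    - {"claw":0.3,"linear":[-0.2,0,0],"turn":0}
    - {"claw":0.3,"linear":[-0.6,0,0],"turn":0}
    - {"claw":0.3,"linear":[-1,0,0],"turn":0}
    - {"claw":0.3,"linear":[-1,0,0],"turn":0}
    - {"claw":0.3,"linear":[-1,0,0],"turn":0}
    - {"claw":0.3,"linear":[0,0,0],"turn":0}

```text
time: 5.95
eef_pos: [0.6585, -0.2009, 0.1898]
ee_rot: [0.492, 0.506, -0.49, 0.511]
ft_force: [1.1, -0.2, -1.5]
grip_width: 0.0519
```

```bash
python3 - <<'E'
from h import *
go([.52,-.1,.2],2)
E
```

```text
tcp [ 0.6585 -0.2009  0.1898] jaw -88.0 down [ 0.008 -0.003 -1.   ] t 5.95 f [ 1.1 -0.2 -1.5] w 0.0519 q [-0.34  0.59  1.57  0.    0.98  1.2 ]
turn deg -90.0 units -15.0
  units after turn [-0.461  4.227 -5.391]
units now [-0.461 -5.391 -4.227]
```

Emit:
move_arm:
  deltas:
    - {"claw":0.3,"linear":[0,0,0],"turn":-0.985}
    - {"claw":0.3,"linear":[0,0,0],"turn":-0.985}
    - {"claw":0.3,"linear":[0,0,0],"turn":-0.985}
    - {"claw":0.3,"linear":[0,0,0],"turn":-0.985}
    - {"claw":0.3,"linear":[0,0,0],"turn":-0.985}
    - {"claw":0.3,"linear":[0,0,0],"turn":-0.985}
    - {"claw":0.3,"linear":[0,0,0],"turn":-0.985}
    - {"claw":0.3,"linear":[0,0,0],"turn":-0.985}
    - {"claw":0.3,"linear":[0,0,0],"turn":-0.985}
    - {"claw":0.3,"linear":[0,0,0],"turn":-0.985}
    - {"claw":0.3,"linear":[0,0,0],"turn":-0.985}
    - {"claw":0.3,"linear":[0,0,0],"turn":-0.985}

```text
time: 6.95
eef_pos: [0.6558, -0.2001, 0.1839]
ee_rot: [0.103, 0.699, -0.103, 0.7]
ft_force: [0.7, 0.0, -1.7]
grip_width: 0.0515
```

Emit:
move_arm:
  deltas:
    - {"claw":0.3,"linear":[0,0,0],"turn":-0.985}
    - {"claw":0.3,"linear":[0,0,0],"turn":-0.985}
    - {"claw":0.3,"linear":[0,0,0],"turn":-0.985}
    - {"claw":0.3,"linear":[0,0,0],"turn":-0.985}
    - {"claw":0.3,"linear":[0,0.48,-0.64],"turn":0}
    - {"claw":0.3,"linear":[0,0.48,-0.64],"turn":0}
    - {"claw":0.3,"linear":[0,0.48,-0.64],"turn":0}
    - {"claw":0.3,"linear":[0,0.48,-0.64],"turn":0}
    - {"claw":0.3,"linear":[0,0.48,-0.64],"turn":0}
    - {"claw":0.3,"linear":[0,0.48,-0.64],"turn":0}
    - {"claw":0.3,"linear":[0,0.48,-0.64],"turn":0}
    - {"claw":0.3,"linear":[0,0.48,-0.64],"turn":0}

```text
time: 7.95
eef_pos: [0.5169, -0.1189, 0.1839]
ee_rot: [-0.041, 0.706, 0.04, 0.706]
ft_force: [-0.1, 0.8, -2.4]
grip_width: 0.0521
```

Emit:
move_arm:
  deltas:
    - {"claw":0.3,"linear":[0,0,0],"turn":0}
    - {"claw":0.3,"linear":[0,0,0],"turn":0}

```text
time: 8.12
eef_pos: [0.5174, -0.119, 0.184]
ee_rot: [-0.041, 0.706, 0.041, 0.706]
ft_force: [0.3, -0.4, -1.7]
grip_width: 0.0518
```

```bash
python3 - <<'E'
from h import *
im,d,C=grab("wrist","w3.png"); P=cloud(C,d); 
np.savez("w3.npz",P=P)
for q in silhouettes("wrist","bolt_knob")[:2]:
    A=cloud(C,d,q["pixels"]); print(q["conf"],q["rect"],A.min(0).round(3),A.max(0).round(3))
    K=A[A[:,2]>.155]; print("top",len(K),K.mean(0).round(4) if len(K) else"")
for q in silhouettes("wrist","tube_tip")[:2]:
    A=cloud(C,d,q["pixels"]); print("tube",q["conf"],q["rect"],A.min(0).round(3),A.max(0).round(3)); 
go([.52,-.1,.2],2)
E
```

```text
0.76 [282.4, 2.6, 304.0, 63.0] [ 0.503 -0.027  0.066] [0.517 0.019 0.185]
top 7 [ 0.5135 -0.026   0.1827]
0.4 [218.3, 48.2, 349.9, 358.7] [ 0.467 -0.305 -0.002] [ 0.604 -0.005  0.237]
top 17468 [ 0.5161 -0.0991  0.2031]
tube 0.84 [217.8, 48.5, 348.3, 359.2] [ 0.474 -0.291 -0.002] [ 0.601 -0.005  0.237]
tcp [ 0.5187 -0.1198  0.1837] jaw 6.55 down [ 0.001 -0.    -1.   ] t 8.27 f [ 0.3 -0.9 -2.8] w 0.0514 q [-0.28  0.4   1.94 -0.    0.8  -0.4 ]
turn deg 4.55 units 0.758
  units after turn [-0.652  0.788  0.081]
units now [-0.652  0.779  0.143]
```

View pics/w3.png

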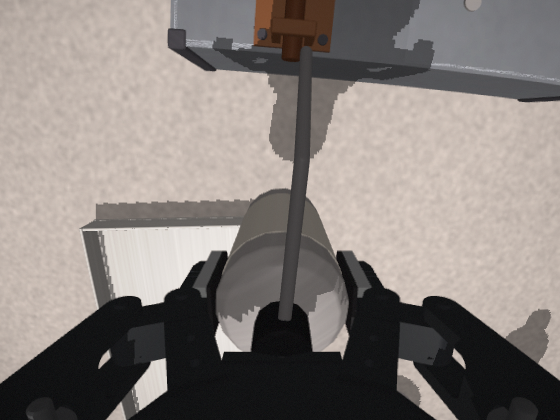

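Tube end at px (306,50), the first guide strap of the bolt at (295,28). I need the gap between the straps, so I'm profiling the bolt from the fixed cameras and w1-like depth.

```bash
python3 - <<'E'
from h import *
out=[]
c,s=np.cos(np.radians(2.1)),np.sin(np.radians(2.1)); R=np.array([[c,-s],[s,c]])
for n in("top","scene"):
    im,d,C=grab(n); P=cloud(C,d); L=(P[:,:2]-[.580,.1815])@R
    m=(L[:,0]>-.12)&(L[:,0]<-.03)&(L[:,1]>-.2)&(L[:,1]<-.04)&(P[:,2]>.104)
    r=np.round(np.c_[L[m]*1000,P[m,2]*1000]).astype(int); r=r[np.argsort(r[:,1])]; print(n,len(r)); print(" ".join(",".join(map(str,q)) for q in r[::2 if n=="scene" else 1]))
    # grid marks: project chest y=-190..-90 at x=-76 z=.116
    uv=proj(C,[[*( R@[-.076,y]+[.58,.1815]),.116] for y in(-.19,-.15,-.13,-.11,-.09)]); print(uv.round(1).tolist())
    x,y=uv[2].astype(int); k=im[y-22:y+23,x-30:x+30]; out.append(cv2.resize(k,(780,585),interpolation=cv2.INTER_CUBIC)[:, :400*2])
cv2.imwrite("pics/z.png",np.hstack([cv2.resize(o,(400,300)) for o in out])[:,:,::-1])
K,D,W=cam("wrist"); 
import sys
im,d,C=grab("wrist")
for v in range(46,62,3):
    row=d[v,296:316]; k=np.nonzero((row>0)&(row<row[row>0].min()+.01))[0]; u=296+k.mean(); print(v,u.round(1),pts(C,[[u,v]],[np.median(row[k])]).round(4))
E
```

```text
top 291
-78,-196,113 -75,-196,117 -81,-196,112 -74,-193,112 -81,-193,113 -78,-193,115 -73,-190,108 -78,-189,116 -81,-189,115 -68,-186,118 -72,-186,123 -76,-185,126 -81,-185,116 -89,-185,124 -79,-185,127 -86,-185,124 -58,-184,107 -68,-183,120 -85,-182,120 -82,-182,120 -75,-182,122 -78,-182,118 -71,-182,121 -89,-181,125 -62,-180,107 -71,-179,123 -89,-179,107 -69,-179,125 -75,-179,123 -87,-178,115 -79,-178,124 -85,-178,119 -83,-178,127 -96,-178,105 -73,-176,113 -76,-176,111 -82,-176,105 -80,-175,113 -72,-173,111 -76,-172,114 -96,-171,106 -82,-171,127 -80,-169,113 -74,-169,118 -77,-169,119 -82,-169,106 -113,-167,104 -71,-166,107 -64,-166,106 -84,-165,117 -79,-165,112 -78,-165,122 -54,-164,106 -64,-163,107 -61,-163,108 -67,-163,105 -83,-162,114 -79,-162,114 -77,-162,117 -73,-162,118 -72,-159,112 -76,-158,117 -80,-158,118 -82,-158,111 -82,-155,110 -80,-155,118 -76,-155,115 -98,-154,106 -79,-152,114 -83,-151,115 -77,-151,120 -70,-149,105 -79,-148,114 -75,-148,113 -82,-148,114 -63,-146,104 -79,-145,116 -76,-145,118 -32,-144,107 -83,-144,117 -79,-141,117 -75,-141,116 -81,-141,112 -66,-139,105
[... 4408 characters left out ...]
-73,-76,121 -67,-75,122 -85,-74,105 -80,-74,119 -62,-74,109 -85,-73,120 -68,-72,124 -78,-72,118 -86,-71,112 -86,-71,120 -61,-70,113 -70,-70,113 -90,-70,109 -80,-70,123 -70,-70,123 -68,-69,121 -84,-69,120 -65,-69,105 -74,-69,114 -78,-68,121 -73,-68,113 -87,-67,105 -70,-66,112 -72,-63,107 -75,-62,115 -79,-61,112 -71,-59,117 -70,-58,113 -76,-56,113 -70,-55,110 -70,-54,107 -106,-48,105 -118,-46,105
[[261.9, 185.5], [272.1, 191.6], [277.3, 194.7], [282.5, 197.8], [287.8, 201.0]]
46 306.0 [[ 0.5164 -0.0236  0.1808]]
49 306.0 [[ 0.5165 -0.0249  0.182 ]]
52 306.0 [[ 0.5166 -0.0261  0.183 ]]
55 306.0 [[ 0.5166 -0.0273  0.1843]]
58 306.0 [[ 0.5167 -0.0285  0.1858]]
61 305.5 [[ 0.5165 -0.0298  0.1874]]
```

View pics/z.png

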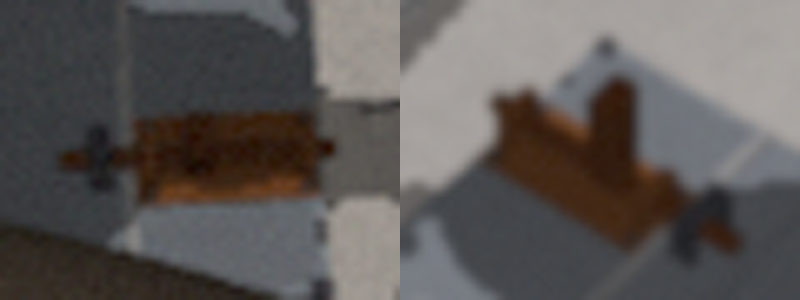

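Straps lie at chest y ≈ -0.182 and -0.101 and the rod's x ≈ -0.076. The tube end is about 80 mm off the rod already, needing 6 mm in x and 9 mm down. Now I hold still there.

Emit:
move_arm:
  deltas:
    - {"claw":0.3,"linear":[0.18,0,-0.12],"turn":0}
    - {"claw":0.3,"linear":[0.18,0,-0.12],"turn":0}
    - {"claw":0.3,"linear":[0,0,0],"turn":0}
    - {"claw":0.3,"linear":[0,0,0],"turn":0}
    - {"claw":0.3,"linear":[0,0,0],"turn":0}
    - {"claw":0.3,"linear":[0,0,0],"turn":0}
    - {"claw":0.3,"linear":[0,0,0],"turn":0}
    - {"claw":0.3,"linear":[0,0,0],"turn":0}
    - {"claw":0.3,"linear":[0,0,0],"turn":0}
    - {"claw":0.3,"linear":[0,0,0],"turn":0}
    - {"claw":0.3,"linear":[0,0,0],"turn":0}
    - {"claw":0.3,"linear":[0,0,0],"turn":0}

```text
time: 9.42
eef_pos: [0.5117, -0.12, 0.1743]
ee_rot: [-0.04, 0.706, 0.04, 0.706]
ft_force: [-0.4, -0.2, -1.2]
grip_width: 0.052
```

Emit:
move_arm:
  deltas:
    - {"claw":0.3,"linear":[0,0,0],"turn":0}
    - {"claw":0.3,"linear":[0,0,0],"turn":0}
    - {"claw":0.3,"linear":[0,0,0],"turn":0}
    - {"claw":0.3,"linear":[0,0,0],"turn":0}
    - {"claw":0.3,"linear":[0,0,0],"turn":0}
    - {"claw":0.3,"linear":[0,0,0],"turn":0}
    - {"claw":0.3,"linear":[0,0,0],"turn":0}
    - {"claw":0.3,"linear":[0,0,0],"turn":0}
    - {"claw":0.3,"linear":[0,0,0],"turn":0}
    - {"claw":0.3,"linear":[0,0,0],"turn":0}

```text
time: 10.25
eef_pos: [0.5118, -0.12, 0.1743]
ee_rot: [-0.04, 0.706, 0.04, 0.706]
ft_force: [0.1, -0.3, -3.1]
grip_width: 0.0516
```

```bash
python3 - <<'E'
from h import *
im,d,C=grab("wrist","w4.png")
for v in range(20,70,6):
    row=d[v,290:320]; k=np.nonzero((row>0)&(row<row[row>0].min()+.008))[0]; u=290+k.mean(); print(v,u.round(1),len(k),pts(C,[[u,v]],[np.median(row[k])]).round(4))
P=cloud(C,d); m=(P[:,1]>-.02)&(P[:,1]<.08)&(P[:,2]>.109)&(P[:,2]<.13); A=P[m]; print(len(A)); 
for y in np.arange(-.015,.05,.005):
    B=A[abs(A[:,1]-y)<.0025]; print(y.round(3),len(B),np.percentile(B[:,0],[2,50,98]).round(4) if len(B) else"",np.percentile(B[:,2],[50,95]).round(3) if len(B) else"")
go([.58,-.2,.25])
E
```

```text
20 304.5 30 [[ 0.5098 -0.0011  0.1205]]
26 304.5 30 [[ 0.5102 -0.004   0.1209]]
32 305.9 27 [[ 0.5115 -0.0053  0.1154]]
38 303.0 21 [[ 0.5104 -0.0081  0.1146]]
44 303.0 21 [[ 0.5107 -0.0111  0.1151]]
50 306.0 11 [[ 0.5098 -0.0256  0.1735]]
56 306.1 12 [[ 0.51   -0.028   0.1758]]
62 305.5 12 [[ 0.5099 -0.0304  0.1782]]
68 305.0 13 [[ 0.5099 -0.0326  0.1799]]
1640
-0.015 77 [0.5055 0.5078 0.5101] [0.114 0.116]
-0.01 205 [0.5055 0.5103 0.5161] [0.115 0.116]
-0.005 577 [0.4991 0.5099 0.5217] [0.12  0.122]
0.0 506 [0.4989 0.5105 0.5217] [0.121 0.122]
0.005 154 [0.5051 0.5102 0.5201] [0.115 0.12 ]
0.01 121 [0.5049 0.5105 0.5152] [0.115 0.117]
0.015 0  
0.02 0  
0.025 0  
0.03 0  
0.035 0  
0.04 0  
0.045 0  
tcp [ 0.5117 -0.12    0.1743] jaw 6.56 down [-0.  0. -1.] t 10.3 f [ 0.1  0.8 -1.5] w 0.0517 q [-0.29  0.41  1.96  0.    0.77 -0.4 ]
units now [-3.029 -3.491  2.347]
```

Emit:
move_arm:
  deltas:
    - {"claw":0.3,"linear":[0,-0.48,0.667],"turn":0}
    - {"claw":0.3,"linear":[0,-0.48,0.667],"turn":0}
    - {"claw":0.3,"linear":[0,-0.48,0.667],"turn":0}
    - {"claw":0.3,"linear":[0,-0.48,0.667],"turn":0}
    - {"claw":0.3,"linear":[0,-0.48,0.667],"turn":0}
    - {"claw":0.3,"linear":[0,-0.48,0.667],"turn":0}
    - {"claw":0.3,"linear":[0,-0.48,0.667],"turn":0}
    - {"claw":0.3,"linear":[0,-0.48,0.667],"turn":0}
    - {"claw":0.3,"linear":[0,0,0],"turn":0}
    - {"claw":0.3,"linear":[0.8,0,0],"turn":0}
    - {"claw":0.3,"linear":[0.8,0,0],"turn":0}
    - {"claw":0.3,"linear":[0.8,0,0],"turn":0}

```text
time: 11.3
eef_pos: [0.655, -0.2001, 0.1137]
ee_rot: [-0.04, 0.706, 0.04, 0.706]
ft_force: [-0.6, -0.2, -2.8]
grip_width: 0.0517
```

Emit:
move_arm:
  deltas:
    - {"claw":0.3,"linear":[0.4,0,0],"turn":0}
    - {"claw":0.3,"linear":[0.2,0,0],"turn":0}
    - {"claw":0.3,"linear":[0.2,0,0],"turn":0}
    - {"claw":0.3,"linear":[0,0,0],"turn":0}
    - {"claw":0.3,"linear":[0,0,0],"turn":0}

```text
time: 11.72
eef_pos: [0.6556, -0.2002, 0.095]
ee_rot: [-0.041, 0.706, 0.04, 0.706]
ft_force: [0.1, 0.6, -1.9]
grip_width: 0.0518
```

Emit:
move_arm:
  deltas:
    - {"claw":0.3,"linear":[0.08,0,0],"turn":0}
    - {"claw":0.3,"linear":[0.06,0,0],"turn":0}
    - {"claw":0.3,"linear":[0,0,0],"turn":0}

```text
time: 11.97
eef_pos: [0.6554, -0.2002, 0.091]
ee_rot: [-0.041, 0.706, 0.04, 0.706]
ft_force: [-0.1, 0.3, -1.9]
grip_width: 0.0519
```

Emit:
move_arm:
  deltas:
    - {"claw":0.3,"linear":[0.04,0,0],"turn":0}
    - {"claw":0.3,"linear":[0,0,0],"turn":0}

```text
time: 12.13
eef_pos: [0.6554, -0.2004, 0.0909]
ee_rot: [-0.041, 0.706, 0.04, 0.706]
ft_force: [-4.5, -0.6, 10.0]
grip_width: 0.0515
```

Emit:
move_arm:
  deltas:
    - {"claw":0.7,"linear":[0,0,0],"turn":0}
    - {"claw":1,"linear":[0,0,0],"turn":0}
    - {"claw":1,"linear":[0,0,0],"turn":0}
    - {"claw":1,"linear":[0,0,0],"turn":0}
    - {"claw":1,"linear":[-0.5,0,0],"turn":0}
    - {"claw":1,"linear":[-1,0,0],"turn":0}
    - {"claw":1,"linear":[-1,0,0],"turn":0}
    - {"claw":1,"linear":[-1,0,0],"turn":0}
    - {"claw":1,"linear":[-1,0,0],"turn":0}
    - {"claw":1,"linear":[-1,0,0],"turn":0.9}
    - {"claw":1,"linear":[-1,0,0],"turn":0.9}
    - {"claw":1,"linear":[-1,0,0],"turn":0.9}

```text
time: 13.13
eef_pos: [0.6551, -0.2, 0.2797]
ee_rot: [0.061, 0.704, -0.061, 0.705]
ft_force: [0.3, -0.4, -0.9]
grip_width: 0.0855
```

Emit:
move_arm:
  deltas:
    - {"claw":1,"linear":[-0.5,0,0],"turn":1}
    - {"claw":1,"linear":[0,0,0],"turn":1}
    - {"claw":1,"linear":[0,0,0],"turn":1}
    - {"claw":1,"linear":[0,0,0],"turn":1}
    - {"claw":1,"linear":[0,0,0],"turn":1}
    - {"claw":1,"linear":[0,0,0],"turn":1}
    - {"claw":1,"linear":[0,0,0],"turn":1}
    - {"claw":1,"linear":[0,0,0],"turn":1}
    - {"claw":1,"linear":[0,0,0],"turn":1}
    - {"claw":1,"linear":[0,0,0],"turn":1}
    - {"claw":1,"linear":[0,0,0],"turn":1}
    - {"claw":1,"linear":[0,0,0],"turn":1}

```text
time: 14.13
eef_pos: [0.6552, -0.2001, 0.2908]
ee_rot: [0.464, 0.534, -0.464, 0.534]
ft_force: [-0.8, 0.2, 0.2]
grip_width: 0.0854
```

Emit:
move_arm:
  deltas:
    - {"claw":1,"linear":[0,0,0],"turn":1}
    - {"claw":1,"linear":[0,-0.5,-0.94],"turn":0}
    - {"claw":1,"linear":[0,-0.5,-0.94],"turn":0}
    - {"claw":1,"linear":[0,-0.5,-0.94],"turn":0}
    - {"claw":1,"linear":[0,-0.5,-0.94],"turn":0}
    - {"claw":1,"linear":[0,-0.5,-0.94],"turn":0}
    - {"claw":1,"linear":[0,-0.5,-0.94],"turn":0}
    - {"claw":1,"linear":[0,-0.5,-0.94],"turn":0}
    - {"claw":1,"linear":[0,-0.5,-0.94],"turn":0}
    - {"claw":1,"linear":[0,-0.5,-0.94],"turn":0}
    - {"claw":1,"linear":[0,-0.5,-0.94],"turn":0}
    - {"claw":1,"linear":[0,-0.5,-0.94],"turn":0}

```text
time: 15.13
eef_pos: [0.5064, 0.0534, 0.2907]
ee_rot: [0.49, 0.51, -0.489, 0.51]
ft_force: [0.7, -0.3, 1.2]
grip_width: 0.0853
```

```bash
cat >> h.py <<'E'
O=np.array([.580,.1815]); YAW=2.1
def ch(x,y):
    a=np.radians(YAW); return O+np.array([[np.cos(a),-np.sin(a)],[np.sin(a),np.cos(a)]])@[x,y]
E
python3 - <<'E'
from h import *
im,d,C=grab("wrist","w5.png"); P=cloud(C,d)
def rect(m,l): A=P[m]; r=cv2.minAreaRect(A[:,:2].astype(np.float32)); print(l,len(A),A.mean(0).round(4),np.round(r[0],4),np.round(r[1],4),round(r[2],1))
n=lambda x,y,r:np.hypot(P[:,0]-x,P[:,1]-y)<r
rect(n(.51,.055,.05)&(P[:,2]>.155)&(P[:,2]<.172),"knob"); rect(n(.51,.21,.1)&(P[:,2]>.13)&(P[:,2]<.15),"handle")
m=(abs(P[:,2]-.097)<.006)&(P[:,0]>.35)&(P[:,0]<.8)&(P[:,1]>-.05)&(P[:,1]<.42); rect(m,"chest")
for t in("can_mid","jar1_mid"):
    for q in look_for("wrist",t)[:2]: print(t,q)
go([*ch(-.076,-.127),.150],92.1)
E
```

```text
knob 526 [0.5102 0.0547 0.1639] [0.5094 0.0546] [0.0234 0.014 ] 2.1
handle 1463 [0.5037 0.225  0.1398] [0.5028 0.2271] [0.0121 0.0999] 2.0
chest 82875 [0.5673 0.1633 0.0965] [0.5563 0.1771] [0.2541 0.376 ] 1.9
can_mid {'rect': [457.5, 20.2, 559.3, 83.6], 'conf': 0.66}
can_mid {'rect': [1.6, 0.0, 355.2, 259.2], 'conf': 0.38}
tcp [0.5065 0.0537 0.2908] jaw -87.51 down [ 0.001  0.    -1.   ] t 15.28 f [ 0.2 -0.2  0.3] w 0.0856 q [0.05 0.24 1.87 0.   1.03 1.57]
turn deg 0.39 units 0.065
  units after turn [5.634 0.08  0.082]
units now [5.634 0.079 0.082]
```

View pics/w5.png

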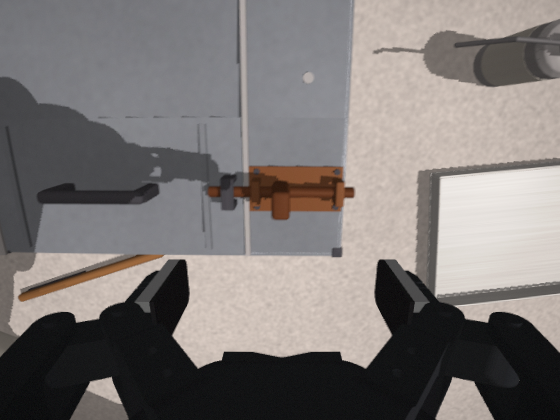

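Wrist view: knob at px (281,198) with the straps at (253,190) and (339,190), hatch handle at (95,195), can standing at (510,60). Gripping the knob.

Emit:
move_arm:
  deltas:
    - {"claw":1,"linear":[0.8,0.13,-0.04],"turn":0.065}
    - {"claw":1,"linear":[0.8,0,0],"turn":0}
    - {"claw":1,"linear":[0.8,0,0],"turn":0}
    - {"claw":1,"linear":[0.8,0,0],"turn":0}
    - {"claw":0.7,"linear":[0.8,0,0],"turn":0}
    - {"claw":0.5,"linear":[0.8,0,0],"turn":0}
    - {"claw":0.4,"linear":[0.5,0,0],"turn":0}
    - {"claw":0.4,"linear":[0.25,0,0],"turn":0}
    - {"claw":0.3,"linear":[0,0,0],"turn":0}
    - {"claw":0.1,"linear":[0,0,0],"turn":0}
    - {"claw":0,"linear":[0,0,0],"turn":0}
    - {"claw":0,"linear":[0,0,0],"turn":0}

```text
time: 16.28
eef_pos: [0.5109, 0.0533, 0.1517]
ee_rot: [0.491, 0.508, -0.491, 0.509]
ft_force: [1.2, -3.9, -7.7]
grip_width: 0.014
```

Emit:
move_arm:
  deltas:
    - {"claw":0,"linear":[0,0,0],"turn":0}
    - {"claw":0,"linear":[0,0,0],"turn":0}
    - {"claw":0,"linear":[0,0,0],"turn":0}

```text
time: 16.53
eef_pos: [0.5108, 0.0534, 0.1516]
ee_rot: [0.491, 0.508, -0.491, 0.509]
ft_force: [0.8, -5.3, -1.6]
grip_width: 0.014
```

Emit:
move_arm:
  deltas:
    - {"claw":0,"linear":[0,0,0.1],"turn":0}
    - {"claw":0,"linear":[0,0,0.1],"turn":0}
    - {"claw":0,"linear":[0,0,0],"turn":0}

```text
time: 16.78
eef_pos: [0.511, 0.0486, 0.1516]
ee_rot: [0.492, 0.508, -0.491, 0.509]
ft_force: [0.6, 0.8, 3.4]
grip_width: 0.0145
```

Emit:
move_arm:
  deltas:
    - {"claw":0,"linear":[0,0,0.08],"turn":0}
    - {"claw":0,"linear":[0,0,0.06],"turn":0}
    - {"claw":0,"linear":[0,0,0.04],"turn":0}
    - {"claw":0,"linear":[0,0,0],"turn":0}

```text
time: 17.12
eef_pos: [0.5112, 0.0445, 0.1516]
ee_rot: [0.492, 0.508, -0.491, 0.509]
ft_force: [-0.3, 5.5, 4.9]
grip_width: 0.014
```

```bash
python3 -c "
from h import *
go([.511,.0454,.1516])"
```

```text
tcp [0.5112 0.0445 0.1516] jaw -88.05 down [ 0.001  0.001 -1.   ] t 17.12 f [-0.3  5.5  4.9] w 0.014 q [0.03 0.43 2.01 0.   0.71 1.56]
units now [-0.    -0.007 -0.035]
```

Still 5.5 N (just moving friction), so I go a little further.

Emit:
move_arm:
  deltas:
    - {"claw":0,"linear":[0,0,0.04],"turn":0}
    - {"claw":0,"linear":[0,0,0.04],"turn":0}
    - {"claw":0,"linear":[0,0,0],"turn":0}

```text
time: 17.37
eef_pos: [0.5112, 0.0434, 0.1516]
ee_rot: [0.492, 0.508, -0.491, 0.508]
ft_force: [-0.2, 16.2, 4.8]
grip_width: 0.0142
```

Emit:
move_arm:
  deltas:
    - {"claw":0,"linear":[0,0,0.04],"turn":0}
    - {"claw":0,"linear":[0,0,0.04],"turn":0}
    - {"claw":0,"linear":[0,0,0],"turn":0}

```text
time: 17.62
eef_pos: [0.5113, 0.0423, 0.1516]
ee_rot: [0.493, 0.509, -0.491, 0.508]
ft_force: [-1.2, 28.2, 4.4]
grip_width: 0.0144
```

Emit:
move_arm:
  deltas:
    - {"claw":0,"linear":[0,0,-0.16],"turn":0}
    - {"claw":0,"linear":[0,0,-0.16],"turn":0}
    - {"claw":0,"linear":[0,0,-0.16],"turn":0}
    - {"claw":0,"linear":[0,0,-0.16],"turn":0}
    - {"claw":0,"linear":[0,0,-0.12],"turn":0}
    - {"claw":0,"linear":[0,0,-0.08],"turn":0}
    - {"claw":0,"linear":[0,0,-0.04],"turn":0}
    - {"claw":0,"linear":[0,0,0],"turn":0}
    - {"claw":0,"linear":[0,0,0],"turn":0}

```text
time: 18.37
eef_pos: [0.5106, 0.0618, 0.1516]
ee_rot: [0.491, 0.508, -0.491, 0.509]
ft_force: [-0.9, -4.4, 6.3]
grip_width: 0.0144
```

Emit:
move_arm:
  deltas:
    - {"claw":0,"linear":[0,0,-0.04],"turn":0}
    - {"claw":0,"linear":[0,0,-0.04],"turn":0}
    - {"claw":0,"linear":[0,0,0],"turn":0}

```text
time: 18.62
eef_pos: [0.5105, 0.0634, 0.1516]
ee_rot: [0.491, 0.508, -0.491, 0.509]
ft_force: [0.5, -9.3, 7.0]
grip_width: 0.0145
```

Emit:
move_arm:
  deltas:
    - {"claw":0,"linear":[0,0,-0.04],"turn":0}
    - {"claw":0,"linear":[0,0,-0.04],"turn":0}
    - {"claw":0,"linear":[0,0,0],"turn":0}

```text
time: 18.87
eef_pos: [0.5105, 0.0642, 0.1516]
ee_rot: [0.491, 0.508, -0.491, 0.51]
ft_force: [1.5, -26.6, 6.6]
grip_width: 0.0145
```

Emit:
move_arm:
  deltas:
    - {"claw":0,"linear":[0,0,0.16],"turn":0}
    - {"claw":0,"linear":[0,0,0.16],"turn":0}
    - {"claw":0,"linear":[0,0,0.16],"turn":0}
    - {"claw":0,"linear":[0,0,0.16],"turn":0}
    - {"claw":0,"linear":[0,0,0.16],"turn":0}
    - {"claw":0,"linear":[0,0,0.08],"turn":0}
    - {"claw":0,"linear":[0,0,0.04],"turn":0}
    - {"claw":0,"linear":[0,0,0.04],"turn":0}
    - {"claw":0,"linear":[0,0,0.04],"turn":0}
    - {"claw":0,"linear":[0,0,0],"turn":0}
    - {"claw":0,"linear":[0,0,0],"turn":0}

```text
time: 19.78
eef_pos: [0.5113, 0.0428, 0.1516]
ee_rot: [0.492, 0.509, -0.491, 0.508]
ft_force: [0.2, 22.2, 6.5]
grip_width: 0.0143
```

```bash
python3 - <<'E'
from h import *
im,d,C=grab("wrist","w6.png"); P=cloud(C,d)
s=env.observe(); print(s["eef_pos"].round(4),s["ft_force"].round(1))
for q in silhouettes("top","bolt_knob")[:1]: print(q["rect"])
E
```

```text
[0.5113 0.0428 0.1516] [-0.1 21.8  6.1]
[193.8, 143.8, 312.0, 238.0]
```

Emit:
move_arm:
  deltas:
    - {"claw":0,"linear":[0,0,-0.16],"turn":0}
    - {"claw":0,"linear":[0,0,-0.16],"turn":0}
    - {"claw":0,"linear":[0,0,-0.16],"turn":0}
    - {"claw":0,"linear":[0,0,-0.16],"turn":0}
    - {"claw":0,"linear":[0,0,-0.16],"turn":0}
    - {"claw":0,"linear":[0,0,-0.08],"turn":0}
    - {"claw":0,"linear":[0,0,-0.04],"turn":0}
    - {"claw":0,"linear":[0,0,-0.04],"turn":0}
    - {"claw":0,"linear":[0,0,-0.02],"turn":0}
    - {"claw":0,"linear":[0,0,0],"turn":0}
    - {"claw":0,"linear":[0,0,0],"turn":0}

```text
time: 20.8
eef_pos: [0.5105, 0.0641, 0.1516]
ee_rot: [0.491, 0.508, -0.491, 0.509]
ft_force: [0.2, -19.0, 6.6]
grip_width: 0.0142
```

Emit:
move_arm:
  deltas:
    - {"claw":0,"linear":[0,0,0.16],"turn":0}
    - {"claw":0,"linear":[0,0,0.16],"turn":0}
    - {"claw":0,"linear":[0,0,0.16],"turn":0}
    - {"claw":0,"linear":[0,0,0.16],"turn":0}
    - {"claw":0,"linear":[0,0,0.16],"turn":0}
    - {"claw":0,"linear":[0,0,0.08],"turn":0}
    - {"claw":0,"linear":[0,0,0.04],"turn":0}
    - {"claw":0,"linear":[0,0,0.04],"turn":0}
    - {"claw":0,"linear":[0,0,0.04],"turn":0}
    - {"claw":0,"linear":[0,0,0],"turn":0}
    - {"claw":0,"linear":[0,0,0],"turn":0}

```text
time: 21.72
eef_pos: [0.5113, 0.0425, 0.1516]
ee_rot: [0.492, 0.509, -0.491, 0.508]
ft_force: [-0.0, 24.5, 6.0]
grip_width: 0.0142
```

Emit:
move_arm:
  deltas:
    - {"claw":0,"linear":[0,0,-0.16],"turn":0}
    - {"claw":0,"linear":[0,0,-0.16],"turn":0}
    - {"claw":0,"linear":[0,0,-0.16],"turn":0}
    - {"claw":0,"linear":[0,0,-0.16],"turn":0}
    - {"claw":0,"linear":[0,0,-0.16],"turn":0}
    - {"claw":0,"linear":[0,0,-0.08],"turn":0}
    - {"claw":0,"linear":[0,0,-0.04],"turn":0}
    - {"claw":0,"linear":[0,0,-0.04],"turn":0}
    - {"claw":0,"linear":[0,0,-0.04],"turn":0}
    - {"claw":0,"linear":[0,0,0],"turn":0}
    - {"claw":0,"linear":[0,0,0],"turn":0}

```text
time: 22.63
eef_pos: [0.5105, 0.0641, 0.1516]
ee_rot: [0.491, 0.508, -0.491, 0.509]
ft_force: [1.7, -21.1, 6.5]
grip_width: 0.0144
```

Emit:
move_arm:
  deltas:
    - {"claw":0,"linear":[0,0,0.16],"turn":0}
    - {"claw":0,"linear":[0,0,0.16],"turn":0}
    - {"claw":0,"linear":[0,0,0.16],"turn":0}
    - {"claw":0,"linear":[0,0,0.16],"turn":0}
    - {"claw":0,"linear":[0,0,0.16],"turn":0}
    - {"claw":0,"linear":[0,0,0.08],"turn":0}
    - {"claw":0,"linear":[0,0,0.04],"turn":0}
    - {"claw":0,"linear":[0,0,0.04],"turn":0}
    - {"claw":0,"linear":[0,0,0.04],"turn":0}
    - {"claw":0,"linear":[0,0,0],"turn":0}
    - {"claw":0,"linear":[0,0,0],"turn":0}

```text
time: 23.55
eef_pos: [0.5114, 0.0407, 0.1516]
ee_rot: [0.492, 0.508, -0.491, 0.509]
ft_force: [0.1, 2.2, 6.3]
grip_width: 0.0143
```

The bolt now runs past the bind at 2 N, so I draw it right back.

Emit:
move_arm:
  deltas:
    - {"claw":0,"linear":[0,0,0.14],"turn":0}
    - {"claw":0,"linear":[0,0,0.14],"turn":0}
    - {"claw":0,"linear":[0,0,0.14],"turn":0}
    - {"claw":0,"linear":[0,0,0.14],"turn":0}
    - {"claw":0,"linear":[0,0,0.14],"turn":0}
    - {"claw":0,"linear":[0,0,0.14],"turn":0}
    - {"claw":0,"linear":[0,0,0.14],"turn":0}
    - {"claw":0,"linear":[0,0,0.14],"turn":0}
    - {"claw":0,"linear":[0,0,0.08],"turn":0}
    - {"claw":0,"linear":[0,0,0.08],"turn":0}
    - {"claw":0,"linear":[0,0,0],"turn":0}

```text
time: 24.47
eef_pos: [0.5124, 0.0088, 0.1516]
ee_rot: [0.492, 0.508, -0.491, 0.509]
ft_force: [-0.2, 2.9, 6.3]
grip_width: 0.0142
```

Emit:
move_arm:
  deltas:
    - {"claw":0,"linear":[0,0,0.04],"turn":0}
    - {"claw":0,"linear":[0,0,0.04],"turn":0}
    - {"claw":0,"linear":[0,0,0],"turn":0}
    - {"claw":0,"linear":[0,0,0],"turn":0}

```text
time: 24.8
eef_pos: [0.5124, 0.0086, 0.1516]
ee_rot: [0.492, 0.509, -0.491, 0.508]
ft_force: [0.6, 25.3, 6.3]
grip_width: 0.0143
```

Emit:
move_arm:
  deltas:
    - {"claw":0.2,"linear":[0,0,-0.06],"turn":0}
    - {"claw":0.5,"linear":[0,0,0],"turn":0}
    - {"claw":0.5,"linear":[0,0,0],"turn":0}
    - {"claw":0.5,"linear":[-1,0,0],"turn":0}
    - {"claw":0.5,"linear":[-1,0,0],"turn":0}
    - {"claw":0.5,"linear":[-1,0,0],"turn":-1}
    - {"claw":0.5,"linear":[-1,0,0],"turn":-1}
    - {"claw":0.5,"linear":[0,0,0],"turn":-1}
    - {"claw":0.5,"linear":[0,0,0],"turn":-1}
    - {"claw":0.5,"linear":[0,0,0],"turn":-1}
    - {"claw":0.5,"linear":[0,0,0],"turn":-1}
    - {"claw":0.5,"linear":[0,0,0],"turn":-1}

```text
time: 25.8
eef_pos: [0.5119, 0.0078, 0.2511]
ee_rot: [0.275, 0.651, -0.275, 0.652]
ft_force: [0.1, 0.1, 0.3]
grip_width: 0.0425
```

Emit:
move_arm:
  deltas:
    - {"claw":0.5,"linear":[0,0,0],"turn":-1}
    - {"claw":0.5,"linear":[0,0,0],"turn":-1}
    - {"claw":0.5,"linear":[0,0,0],"turn":-1}
    - {"claw":0.5,"linear":[0,0,0],"turn":-1}
    - {"claw":0.5,"linear":[0,0,0],"turn":-1}
    - {"claw":0.5,"linear":[0,0,0],"turn":-1}
    - {"claw":0.5,"linear":[0,0,0],"turn":-1}
    - {"claw":0.5,"linear":[0,0,0],"turn":-1}
    - {"claw":0.5,"linear":[0,1,0],"turn":0}
    - {"claw":0.5,"linear":[0,1,0],"turn":0}
    - {"claw":0.5,"linear":[0,1,0],"turn":0}
    - {"claw":0.5,"linear":[0,1,0],"turn":0}

```text
time: 26.8
eef_pos: [0.5084, 0.1087, 0.2511]
ee_rot: [-0.012, 0.707, 0.012, 0.707]
ft_force: [1.3, -0.6, -0.2]
grip_width: 0.0428
```

Emit:
move_arm:
  deltas:
    - {"claw":0.5,"linear":[0,1,0],"turn":0}
    - {"claw":0.5,"linear":[0,1,0],"turn":0}
    - {"claw":0.5,"linear":[0,1,0],"turn":0}
    - {"claw":0.5,"linear":[0,1,0],"turn":0}
    - {"claw":0.5,"linear":[0,0.7,0],"turn":0}
    - {"claw":0.5,"linear":[0,0,0],"turn":0}
    - {"claw":0.5,"linear":[0,0,0],"turn":0}

```text
time: 27.38
eef_pos: [0.5043, 0.2259, 0.2509]
ee_rot: [-0.013, 0.707, 0.013, 0.707]
ft_force: [0.7, 0.1, -0.2]
grip_width: 0.0426
```

```bash
python3 - <<'E'
from h import *
im,d,C=grab("wrist","w7.png"); P=cloud(C,d)
n=lambda x,y,r:np.hypot(P[:,0]-x,P[:,1]-y)<r
A=P[n(.503,.227,.06)&(P[:,2]>.132)&(P[:,2]<.148)]; print(len(A),A.mean(0) if len(A) else"",cv2.minAreaRect(A[:,:2].astype(np.float32)) if len(A) else"")
go([.5028,.2271,.139],2.1)
im,d,C=grab("top"); P=cloud(C,d); A=P[n(.51,.01,.03)&(P[:,2]>.15)] if 0 else P[(np.hypot(P[:,0]-.51,P[:,1]-.01)<.04)&(P[:,2]>.15)&(P[:,2]<.175)]; print("knob",len(A),A.mean(0).round(4))
E
```

```text
1911 [0.50224453 0.23167448 0.14038639] ((0.5022869110107422, 0.2281489223241806), (0.01190861500799656, 0.09820735454559326), 1.7517035007476807)
tcp [0.5044 0.2252 0.2509] jaw 2.01 down [-0. -0. -1.] t 27.43 f [ 0.2  0.2 -0.5] w 0.0429 q [ 0.37  0.35  1.82 -0.    0.97  0.33]
turn deg -0.09 units -0.016
  units after turn [ 4.476  0.08  -0.059]
units now [ 4.476  0.08  -0.059]
knob 29 [0.508  0.008  0.1652]
```

Emit:
move_arm:
  deltas:
    - {"claw":0.5,"linear":[1,0.08,-0.08],"turn":0}
    - {"claw":0.5,"linear":[1,0,0],"turn":0}
    - {"claw":0.5,"linear":[1,0,0],"turn":0}
    - {"claw":0.5,"linear":[0.8,0,0],"turn":0}
    - {"claw":0.5,"linear":[0.4,0,0],"turn":0}
    - {"claw":0.5,"linear":[0.24,0,0],"turn":0}
    - {"claw":0.2,"linear":[0,0,0],"turn":0}
    - {"claw":0,"linear":[0,0,0],"turn":0}
    - {"claw":0,"linear":[0,0,0],"turn":0}
    - {"claw":0,"linear":[0,0,0],"turn":0}
    - {"claw":0,"linear":[0,0,0],"turn":0}

```text
time: 28.4
eef_pos: [0.5031, 0.2275, 0.1412]
ee_rot: [-0.012, 0.706, 0.012, 0.708]
ft_force: [0.2, -4.5, 7.7]
grip_width: 0.0105
```

Emit:
move_arm:
  deltas:
    - {"claw":0,"linear":[0,0,0.2],"turn":0}
    - {"claw":0,"linear":[0,0,0.4],"turn":0}
    - {"claw":0,"linear":[0,0,0.5],"turn":0}
    - {"claw":0,"linear":[0,0,0.5],"turn":0}
    - {"claw":0,"linear":[0,0,0.5],"turn":0}
    - {"claw":0,"linear":[0,0,0.5],"turn":0}
    - {"claw":0,"linear":[0,0,0.5],"turn":0}
    - {"claw":0,"linear":[0,0,0.5],"turn":0}
    - {"claw":0,"linear":[0,0,0.5],"turn":0}
    - {"claw":0,"linear":[0,0,0.5],"turn":0}
    - {"claw":0,"linear":[0,0,0.3],"turn":0}
    - {"claw":0,"linear":[0,0,0],"turn":0}

```text
time: 29.4
eef_pos: [0.6274, 0.2318, 0.1411]
ee_rot: [-0.012, 0.706, 0.012, 0.708]
ft_force: [2.6, -3.1, 8.5]
grip_width: 0.0107
```

Emit:
move_arm:
  deltas:
    - {"claw":0,"linear":[0,0,0.1],"turn":0}
    - {"claw":0,"linear":[0,0,0.1],"turn":0}
    - {"claw":0,"linear":[0,0,0.1],"turn":0}
    - {"claw":0,"linear":[0,0,0],"turn":0}

```text
time: 29.73
eef_pos: [0.6323, 0.2319, 0.1411]
ee_rot: [-0.012, 0.707, 0.012, 0.707]
ft_force: [-5.1, -2.6, 12.3]
grip_width: 0.0107
```

Emit:
move_arm:
  deltas:
    - {"claw":0.5,"linear":[0,0,0],"turn":0}
    - {"claw":0.5,"linear":[0,0,0],"turn":0}
    - {"claw":0.5,"linear":[0,0,0],"turn":0}
    - {"claw":0.5,"linear":[-1,0,0],"turn":0}
    - {"claw":0.8,"linear":[-1,0,0],"turn":0}
    - {"claw":0.88,"linear":[-1,0,0],"turn":0}
    - {"claw":0.88,"linear":[-1,0,0],"turn":0}
    - {"claw":0.88,"linear":[-1,0,-1],"turn":0}
    - {"claw":0.88,"linear":[-1,0,-1],"turn":0}
    - {"claw":0.88,"linear":[0,0,-1],"turn":0}
    - {"claw":0.88,"linear":[0,0,-1],"turn":0}
    - {"claw":0.88,"linear":[0,0,-1],"turn":0}

```text
time: 30.73
eef_pos: [0.5064, 0.2276, 0.2906]
ee_rot: [-0.012, 0.707, 0.012, 0.707]
ft_force: [-0.1, -0.1, -0.5]
grip_width: 0.0751
```

Emit:
move_arm:
  deltas:
    - {"claw":0.88,"linear":[0,-1,0],"turn":0}
    - {"claw":0.88,"linear":[0,-1,0],"turn":0}
    - {"claw":0.88,"linear":[0,-1,0],"turn":0}
    - {"claw":0.88,"linear":[0,0,0],"turn":0}
    - {"claw":0.88,"linear":[0,0,0],"turn":0}

```text
time: 31.15
eef_pos: [0.5102, 0.1518, 0.2903]
ee_rot: [-0.011, 0.707, 0.012, 0.707]
ft_force: [-0.5, 0.8, -0.0]
grip_width: 0.0753
```

```bash
cat >> h.py <<'E'
def jars(cam_="wrist",z0=.078,z1=.096):
    im,d,C=grab(cam_); out=[]
    for q in silhouettes(cam_,"jar1_mid"):
        P=cloud(C,d,q["pixels"]); A=P[(P[:,2]>z0)&(P[:,2]<z1)]
        if len(A)<20: print("x",round(q["conf"],2),np.round(q["rect"]),len(P),np.median(P,0).round(3)); continue
        c,r=cv2.minEnclosingCircle(A[:,:2].astype(np.float32)); print("jar",round(q["conf"],2),np.round(q["rect"]),len(A),"mean",A.mean(0).round(4),"circ",np.round(c,4),round(r,4)); out.append(c)
    return im,d,C,out
E
python3 - <<'E'
from h import *
im,d,C,o=jars(); cv2.imwrite("pics/w8.png",im[:,:,::-1])
P=cloud(C,d); A=P[(abs(P[:,0]-.63)<.06)&(abs(P[:,1]-.23)<.08)&(P[:,2]>.132)&(P[:,2]<.148)]; print("handle",len(A),cv2.minAreaRect(A[:,:2].astype(np.float32)) if len(A)>5 else"")
for y in(-.054,.012,.078,.144):print(ch(-.076,y).round(4))
go([.5,.2,.3],2.1)
E
```

```text
handle 1964 ((0.6315934658050537, 0.232011079788208), (0.01246432401239872, 0.10012306272983551), 1.910803198814392)
[0.506  0.1248]
[0.5036 0.1907]
[0.5012 0.2567]
[0.4988 0.3226]
tcp [0.5102 0.153  0.2902] jaw 1.94 down [ 0.  0. -1.] t 31.25 f [ 0.9 -0.2 -0.3] w 0.0749 q [0.23 0.28 1.82 0.   1.04 0.2 ]
turn deg -0.16 units -0.026
  units after turn [-0.393  1.894 -0.338]
units now [-0.393  1.893 -0.343]
```

View pics/w8.png

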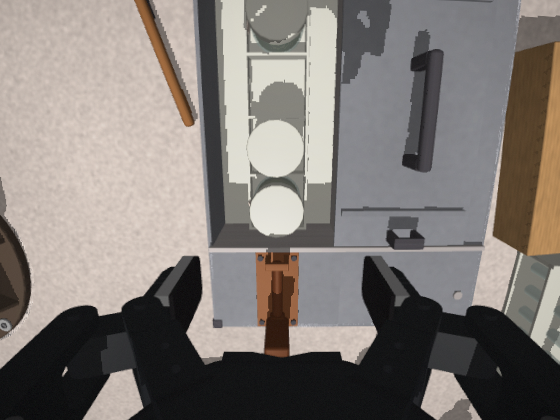

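The hatch is open (handle moved 129 mm) and three white-capped jars show at px (275,210), (275,148) and (277,10); the cell at (277,80) is empty.

```bash
cat >> h.py <<'E'
def caps(d,C,boxes,z0,z1):
    "centres of cap tops near given (x,y)"
    P=cloud(C,d); P=P[(P[:,2]>z0)&(P[:,2]<z1)]
    for b in boxes:
        A=P[np.hypot(*(P[:,:2]-b).T)<.036]
        if len(A)<30: print(np.round(b,3),"none",len(A)); continue
        c,r=cv2.minEnclosingCircle(A[:,:2].astype(np.float32)); print(np.round(b,4),len(A),"circ",np.round(c,4),round(r,4),"z",np.median(A[:,2]).round(4))
E
python3 - <<'E'
from h import *
im,d,C=grab("wrist")
cells=[ch(-.076,y) for y in(-.054,.012,.078,.144)]
caps(d,C,cells,.080,.096)
im,d,C=grab("top"); caps(d,C,cells,.078,.1)
T=np.array([.4435,-.288]); a=np.radians(8)
P=cloud(*[ (lambda g:(g[2],g[1]))(grab("wrist"))][0])
E
```

```text
[0.506  0.1248] 2336 circ [0.5056 0.1228] 0.034 z 0.0876
[0.5036 0.1907] 2604 circ [0.5023 0.1881] 0.0338 z 0.0877
[0.501 0.257] none 11
[0.4988 0.3226] 2280 circ [0.5001 0.3211] 0.0292 z 0.0876
[0.506  0.1248] 155 circ [0.5051 0.1239] 0.0285 z 0.0888
[0.5036 0.1907] 165 circ [0.5004 0.1932] 0.0284 z 0.0883
[0.501 0.257] none 0
[0.4988 0.3226] 224 circ [0.4983 0.3203] 0.0298 z 0.0886
```

Emit:
move_arm:
  deltas:
    - {"claw":0.83,"linear":[0,-0.57,-0.1],"turn":0}
    - {"claw":0.83,"linear":[0,-0.57,-0.1],"turn":0}
    - {"claw":0.83,"linear":[1,0,0],"turn":0}
    - {"claw":0.83,"linear":[1,0,0],"turn":0}
    - {"claw":0.83,"linear":[1,0,0],"turn":0}
    - {"claw":0.83,"linear":[1,0,0],"turn":0}
    - {"claw":0.83,"linear":[1,0,0],"turn":0}
    - {"claw":0.83,"linear":[0,0,0],"turn":0}
    - {"claw":0.83,"linear":[0,0,0],"turn":0}

```text
time: 32.15
eef_pos: [0.5054, 0.1243, 0.1645]
ee_rot: [-0.013, 0.708, 0.012, 0.706]
ft_force: [0.1, -0.1, 0.4]
grip_width: 0.0707
```

```bash
python3 - <<'E'
from h import *
im,d,C=grab("wrist","w9.png")
caps(d,C,[ch(-.076,y) for y in(-.054,.012)],.080,.096)
go([.506,.1245,.075],2.1)
E
```

```text
[0.506  0.1248] 6099 circ [0.506  0.1227] 0.034 z 0.0877
[0.5036 0.1907] 7459 circ [0.5031 0.1884] 0.0339 z 0.0877
tcp [0.5062 0.1244 0.1656] jaw 2.0 down [-0. -0. -1.] t 32.2 f [0.4 0.7 0.6] w 0.0707 q [0.18 0.42 1.98 0.   0.75 0.15]
turn deg -0.1 units -0.017
  units after turn [ 3.624  0.004 -0.008]
units now [ 3.624  0.004 -0.008]
```

View pics/w9.png

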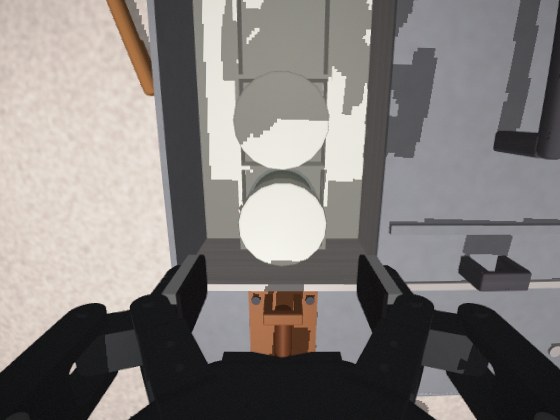

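Jar 1's cap is at px (282,222), centred between the fingers, which clear the bay wall (170) and the hatch edge (385).

Emit:
move_arm:
  deltas:
    - {"claw":0.83,"linear":[0.8,0,0],"turn":0}
    - {"claw":0.83,"linear":[0.8,0,0],"turn":0}
    - {"claw":0.83,"linear":[0.8,0,0],"turn":0}
    - {"claw":0.83,"linear":[0.6,0,0],"turn":0}
    - {"claw":0.83,"linear":[0.4,0,0],"turn":0}
    - {"claw":0.83,"linear":[0.2,0,0],"turn":0}
    - {"claw":0.6,"linear":[0,0,0],"turn":0}
    - {"claw":0.4,"linear":[0,0,0],"turn":0}
    - {"claw":0.4,"linear":[0,0,0],"turn":0}
    - {"claw":0.4,"linear":[0,0,0],"turn":0}
    - {"claw":0.4,"linear":[0,0,0],"turn":0}

```text
time: 33.12
eef_pos: [0.5065, 0.1241, 0.0757]
ee_rot: [-0.012, 0.707, 0.012, 0.707]
ft_force: [-0.0, -0.0, 4.6]
grip_width: 0.0573
```

Emit:
move_arm:
  deltas:
    - {"claw":0.4,"linear":[0,0,0],"turn":0}
    - {"claw":0.4,"linear":[-0.3,0,0],"turn":0}
    - {"claw":0.4,"linear":[-0.6,0,0],"turn":0}
    - {"claw":0.4,"linear":[-1,0,0],"turn":0}
    - {"claw":0.4,"linear":[-1,0,0],"turn":0}
    - {"claw":0.4,"linear":[-1,0,0],"turn":0}
    - {"claw":0.4,"linear":[-1,0,0],"turn":0}
    - {"claw":0.4,"linear":[-1,0,0],"turn":0}
    - {"claw":0.4,"linear":[-0.8,0,0],"turn":0}
    - {"claw":0.4,"linear":[-0.4,0,0],"turn":0}

```text
time: 33.95
eef_pos: [0.5067, 0.1241, 0.2556]
ee_rot: [-0.012, 0.706, 0.012, 0.708]
ft_force: [0.7, 0.1, -2.2]
grip_width: 0.0574
```

Emit:
move_arm:
  deltas:
    - {"claw":0.4,"linear":[0,-0.45,-0.06],"turn":0}
    - {"claw":0.4,"linear":[0,-0.89,-0.125],"turn":0}
    - {"claw":0.4,"linear":[0,-0.89,-0.125],"turn":0}
    - {"claw":0.4,"linear":[0,-0.89,-0.125],"turn":0}
    - {"claw":0.4,"linear":[0,-0.89,-0.125],"turn":0}
    - {"claw":0.4,"linear":[0,-0.89,-0.125],"turn":0}
    - {"claw":0.4,"linear":[0,-0.89,-0.125],"turn":0}
    - {"claw":0.4,"linear":[0,-0.89,-0.125],"turn":0}
    - {"claw":0.4,"linear":[0,-0.89,-0.125],"turn":0}
    - {"claw":0.4,"linear":[0,-0.89,-0.125],"turn":0}
    - {"claw":0.4,"linear":[0,-0.89,-0.125],"turn":0}
    - {"claw":0.4,"linear":[0,-0.89,-0.125],"turn":0}

```text
time: 34.95
eef_pos: [0.4776, -0.1344, 0.2514]
ee_rot: [-0.012, 0.708, 0.012, 0.706]
ft_force: [0.6, 0.7, -0.4]
grip_width: 0.0567
```

Emit:
move_arm:
  deltas:
    - {"claw":0.4,"linear":[0,-0.89,-0.125],"turn":0}
    - {"claw":0.4,"linear":[0,-0.89,-0.125],"turn":0}
    - {"claw":0.4,"linear":[0,-0.89,-0.125],"turn":0}
    - {"claw":0.4,"linear":[0,-0.89,-0.125],"turn":0}
    - {"claw":0.4,"linear":[0,-0.89,-0.125],"turn":0}
    - {"claw":0.4,"linear":[0,-0.89,-0.125],"turn":0}
    - {"claw":0.4,"linear":[0,-0.89,-0.125],"turn":0}
    - {"claw":0.4,"linear":[0,-0.89,-0.125],"turn":0}
    - {"claw":0.4,"linear":[0,-0.89,-0.125],"turn":0}
    - {"claw":0.4,"linear":[0,-0.89,-0.125],"turn":0}
    - {"claw":0.4,"linear":[0,-0.45,-0.06],"turn":0}
    - {"claw":0.4,"linear":[0,0,0],"turn":0}

```text
time: 35.95
eef_pos: [0.4531, -0.3698, 0.2513]
ee_rot: [-0.011, 0.707, 0.012, 0.707]
ft_force: [-0.7, 0.1, -2.1]
grip_width: 0.0568
```

```bash
python3 - <<'E'
from h import *
im,d,C=grab("wrist","w10.png"); P=cloud(C,d)
A=P[(P[:,2]>.022)&(P[:,2]<.034)&(P[:,0]>.3)&(P[:,0]<.6)&(P[:,1]>-.5)&(P[:,1]<-.1)]; print(len(A),cv2.minAreaRect(A[:,:2].astype(np.float32)))
go([.4546,-.3672,.08],2.1)
E
```

```text
2049 ((0.444408118724823, -0.2983870506286621), (0.19088394939899445, 0.24940618872642517), 8.031819343566895)
tcp [ 0.4532 -0.3683  0.2514] jaw 1.87 down [-0.001  0.001 -1.   ] t 36.0 f [-0.6  0.3 -2.5] w 0.0571 q [-0.73  0.39  1.75  0.    1.   -0.77]
turn deg -0.23 units -0.038
  units after turn [6.854 0.034 0.065]
units now [6.854 0.034 0.065]
```

View pics/w10.png

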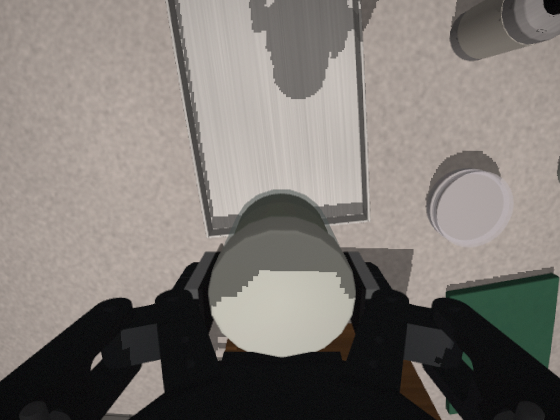

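Holding jar 1 at px (282,290); the tray's near (-y) wall lies at row 235 behind it, by depth at y ≈ -0.42, so the jar is above the tray floor. Lowering.

Emit:
move_arm:
  deltas:
    - {"claw":0.4,"linear":[1,0,0.06],"turn":0}
    - {"claw":0.4,"linear":[1,0,0],"turn":0}
    - {"claw":0.4,"linear":[1,0,0],"turn":0}
    - {"claw":0.4,"linear":[1,0,0],"turn":0}
    - {"claw":0.4,"linear":[1,0,0],"turn":0}
    - {"claw":0.4,"linear":[1,0,0],"turn":0}
    - {"claw":0.4,"linear":[0.5,0,0],"turn":0}
    - {"claw":0.4,"linear":[0.4,0,0],"turn":0}
    - {"claw":0.4,"linear":[0.3,0,0],"turn":0}
    - {"claw":0.4,"linear":[0.1,0,0],"turn":0}
    - {"claw":0.4,"linear":[0,0,0],"turn":0}

```text
time: 36.92
eef_pos: [0.4558, -0.3674, 0.07]
ee_rot: [-0.012, 0.707, 0.012, 0.707]
ft_force: [-0.6, 0.1, -2.3]
grip_width: 0.0574
```

Emit:
move_arm:
  deltas:
    - {"claw":0.4,"linear":[0.08,0,0],"turn":0}
    - {"claw":0.4,"linear":[0.06,0,0],"turn":0}
    - {"claw":0.4,"linear":[0,0,0],"turn":0}

```text
time: 37.17
eef_pos: [0.4559, -0.368, 0.067]
ee_rot: [-0.012, 0.707, 0.012, 0.707]
ft_force: [-1.1, 0.9, -2.4]
grip_width: 0.0572
```

Emit:
move_arm:
  deltas:
    - {"claw":0.4,"linear":[0.06,0,0],"turn":0}
    - {"claw":0.4,"linear":[0.05,0,0],"turn":0}
    - {"claw":0.4,"linear":[0,0,0],"turn":0}

```text
time: 37.42
eef_pos: [0.4557, -0.3677, 0.0637]
ee_rot: [-0.012, 0.707, 0.012, 0.707]
ft_force: [-0.4, -0.3, -1.9]
grip_width: 0.0573
```

Emit:
move_arm:
  deltas:
    - {"claw":0.4,"linear":[0.03,0,0],"turn":0}
    - {"claw":0.4,"linear":[0,0,0],"turn":0}

```text
time: 37.58
eef_pos: [0.4557, -0.3677, 0.063]
ee_rot: [-0.012, 0.707, 0.012, 0.707]
ft_force: [0.1, -0.2, -1.5]
grip_width: 0.0573
```

Emit:
move_arm:
  deltas:
    - {"claw":0.4,"linear":[0.015,0,0],"turn":0}
    - {"claw":0.7,"linear":[0,0,0],"turn":0}
    - {"claw":0.8,"linear":[0,0,0],"turn":0}
    - {"claw":0.83,"linear":[0,0,0],"turn":0}
    - {"claw":0.83,"linear":[-0.3,0,0],"turn":0}
    - {"claw":0.83,"linear":[-0.8,0,0],"turn":0}
    - {"claw":0.83,"linear":[-1,0,0],"turn":0}
    - {"claw":0.83,"linear":[-1,0,0],"turn":0}
    - {"claw":0.83,"linear":[-1,0,0],"turn":0}
    - {"claw":0.83,"linear":[-1,0,0],"turn":0}
    - {"claw":0.83,"linear":[-1,0,0],"turn":0}
    - {"claw":0.83,"linear":[-1,0,0],"turn":0}

```text
time: 38.58
eef_pos: [0.4556, -0.3676, 0.2421]
ee_rot: [-0.012, 0.707, 0.012, 0.707]
ft_force: [0.0, -0.7, 0.5]
grip_width: 0.0705
```

Emit:
move_arm:
  deltas:
    - {"claw":0.83,"linear":[-0.9,0.45,0.05],"turn":0}
    - {"claw":0.83,"linear":[0,0.925,0.11],"turn":0}
    - {"claw":0.83,"linear":[0,0.925,0.11],"turn":0}
    - {"claw":0.83,"linear":[0,0.925,0.11],"turn":0}
    - {"claw":0.83,"linear":[0,0.925,0.11],"turn":0}
    - {"claw":0.83,"linear":[0,0.925,0.11],"turn":0}
    - {"claw":0.83,"linear":[0,0.925,0.11],"turn":0}
    - {"claw":0.83,"linear":[0,0.925,0.11],"turn":0}
    - {"claw":0.83,"linear":[0,0.925,0.11],"turn":0}
    - {"claw":0.83,"linear":[0,0.925,0.11],"turn":0}
    - {"claw":0.83,"linear":[0,0.925,0.11],"turn":0}
    - {"claw":0.83,"linear":[0,0.925,0.11],"turn":0}

```text
time: 39.58
eef_pos: [0.478, -0.1001, 0.2633]
ee_rot: [-0.012, 0.707, 0.012, 0.707]
ft_force: [0.1, 0.4, 0.7]
grip_width: 0.0712
```

Emit:
move_arm:
  deltas:
    - {"claw":0.83,"linear":[0,0.925,0.11],"turn":0}
    - {"claw":0.83,"linear":[0,0.925,0.11],"turn":0}
    - {"claw":0.83,"linear":[0,0.925,0.11],"turn":0}
    - {"claw":0.83,"linear":[0,0.925,0.11],"turn":0}
    - {"claw":0.83,"linear":[0,0.925,0.11],"turn":0}
    - {"claw":0.83,"linear":[0,0.925,0.11],"turn":0}
    - {"claw":0.83,"linear":[0,0.925,0.11],"turn":0}
    - {"claw":0.83,"linear":[0,0.925,0.11],"turn":0}
    - {"claw":0.83,"linear":[0,0.925,0.11],"turn":0}
    - {"claw":0.83,"linear":[0,0.925,0.11],"turn":0}
    - {"claw":0.83,"linear":[0,0.925,0.11],"turn":0}
    - {"claw":0.83,"linear":[0,0.8,0.11],"turn":0}

```text
time: 40.58
eef_pos: [0.5015, 0.1756, 0.2633]
ee_rot: [-0.012, 0.707, 0.012, 0.707]
ft_force: [0.7, 0.0, -0.2]
grip_width: 0.0708
```

```bash
python3 - <<'E'
from h import *
im,d,C=grab("wrist","w11.png")
caps(d,C,[ch(-.076,y) for y in(-.054,.012,.144)],.080,.096)
im,d,C=grab("top","t11.png")
caps(d,C,[ch(-.076,y) for y in(-.054,.012,.144)],.080,.096); caps(d,C,[[.4557,-.3677]],.065,.085)
for q in silhouettes("top","can_mid")[:1]: 
    P=cloud(C,d,q["pixels"]); print(q["conf"],np.median(P,0).round(3),P[P[:,2]>.115].mean(0).round(3))
go([.503,.190,.075],2.1)
E
```

```text
[0.506  0.1248] 104 circ [0.5062 0.0913] 0.0122 z 0.0869
[0.5036 0.1907] 2894 circ [0.5025 0.1937] 0.0293 z 0.0876
[0.4988 0.3226] 3444 circ [0.4963 0.325 ] 0.0294 z 0.0877
[0.506 0.125] none 0
[0.5036 0.1907] 53 circ [0.5013 0.1912] 0.0295 z 0.087
[0.4988 0.3226] 191 circ [0.4948 0.3244] 0.0294 z 0.0887
[ 0.4557 -0.3677] 208 circ [ 0.4563 -0.3657] 0.0298 z 0.0754
0.82 [ 0.647 -0.194  0.105] [ 0.653 -0.194  0.125]
tcp [0.5015 0.1752 0.2631] jaw 2.09 down [ 0.  0. -1.] t 40.73 f [-0.6 -0.1 -0.7] w 0.0709 q [0.28 0.3  1.86 0.   0.98 0.24]
turn deg -0.01 units -0.002
  units after turn [7.524 0.588 0.077]
units now [7.524 0.588 0.077]
```

Emit:
move_arm:
  deltas:
    - {"claw":0.83,"linear":[0,0.67,0.07],"turn":0}
    - {"claw":0.83,"linear":[0,0,0],"turn":0}
    - {"claw":0.83,"linear":[1,0,0],"turn":0}
    - {"claw":0.83,"linear":[1,0,0],"turn":0}
    - {"claw":0.83,"linear":[1,0,0],"turn":0}
    - {"claw":0.83,"linear":[1,0,0],"turn":0}
    - {"claw":0.83,"linear":[1,0,0],"turn":0}
    - {"claw":0.83,"linear":[0.8,0,0],"turn":0}
    - {"claw":0.83,"linear":[0.7,0,0],"turn":0}
    - {"claw":0.83,"linear":[0.6,0,0],"turn":0}
    - {"claw":0.83,"linear":[0.4,0,0],"turn":0}
    - {"claw":0.83,"linear":[0,0,0],"turn":0}

```text
time: 41.73
eef_pos: [0.5019, 0.1898, 0.0738]
ee_rot: [-0.012, 0.708, 0.012, 0.706]
ft_force: [-1.1, -0.2, 0.2]
grip_width: 0.0706
```

Emit:
move_arm:
  deltas:
    - {"claw":0.6,"linear":[0,0,0],"turn":0}
    - {"claw":0.4,"linear":[0,0,0],"turn":0}
    - {"claw":0.4,"linear":[0,0,0],"turn":0}
    - {"claw":0.4,"linear":[0,0,0],"turn":0}
    - {"claw":0.4,"linear":[0,0,0],"turn":0}
    - {"claw":0.4,"linear":[0,0,0],"turn":0}

```text
time: 42.23
eef_pos: [0.5032, 0.1911, 0.0758]
ee_rot: [-0.012, 0.707, 0.012, 0.707]
ft_force: [-1.4, -1.1, 7.1]
grip_width: 0.0571
```

Emit:
move_arm:
  deltas:
    - {"claw":0.4,"linear":[-0.3,0,0],"turn":0}
    - {"claw":0.4,"linear":[-0.6,0,0],"turn":0}
    - {"claw":0.4,"linear":[-1,0,0],"turn":0}
    - {"claw":0.4,"linear":[-1,0,0],"turn":0}
    - {"claw":0.4,"linear":[-1,0,0],"turn":0}
    - {"claw":0.4,"linear":[-1,0,0],"turn":0}
    - {"claw":0.4,"linear":[-1,0,0],"turn":0}
    - {"claw":0.4,"linear":[-0.8,0,0],"turn":0}
    - {"claw":0.4,"linear":[-0.4,0,0],"turn":0}
    - {"claw":0.4,"linear":[0,0,0],"turn":0}

```text
time: 43.07
eef_pos: [0.5038, 0.1913, 0.255]
ee_rot: [-0.012, 0.706, 0.013, 0.708]
ft_force: [1.2, -0.1, -2.0]
grip_width: 0.057
```

Emit:
move_arm:
  deltas:
    - {"claw":0.4,"linear":[0,-0.45,-0.07],"turn":0}
    - {"claw":0.4,"linear":[0,-0.91,-0.146],"turn":0}
    - {"claw":0.4,"linear":[0,-0.91,-0.146],"turn":0}
    - {"claw":0.4,"linear":[0,-0.91,-0.146],"turn":0}
    - {"claw":0.4,"linear":[0,-0.91,-0.146],"turn":0}
    - {"claw":0.4,"linear":[0,-0.91,-0.146],"turn":0}
    - {"claw":0.4,"linear":[0,-0.91,-0.146],"turn":0}
    - {"claw":0.4,"linear":[0,-0.91,-0.146],"turn":0}
    - {"claw":0.4,"linear":[0,-0.91,-0.146],"turn":0}
    - {"claw":0.4,"linear":[0,-0.91,-0.146],"turn":0}
    - {"claw":0.4,"linear":[0,-0.91,-0.146],"turn":0}
    - {"claw":0.4,"linear":[0,-0.91,-0.146],"turn":0}

```text
time: 44.07
eef_pos: [0.4684, -0.0732, 0.2511]
ee_rot: [-0.012, 0.708, 0.012, 0.706]
ft_force: [0.3, 0.4, -1.0]
grip_width: 0.0572
```

Emit:
move_arm:
  deltas:
    - {"claw":0.4,"linear":[0,-0.91,-0.146],"turn":0}
    - {"claw":0.4,"linear":[0,-0.91,-0.146],"turn":0}
    - {"claw":0.4,"linear":[0,-0.91,-0.146],"turn":0}
    - {"claw":0.4,"linear":[0,-0.91,-0.146],"turn":0}
    - {"claw":0.4,"linear":[0,-0.91,-0.146],"turn":0}
    - {"claw":0.4,"linear":[0,-0.91,-0.146],"turn":0}
    - {"claw":0.4,"linear":[0,-0.91,-0.146],"turn":0}
    - {"claw":0.4,"linear":[0,-0.91,-0.146],"turn":0}
    - {"claw":0.4,"linear":[0,-0.91,-0.146],"turn":0}
    - {"claw":0.4,"linear":[0,-0.45,-0.07],"turn":0}
    - {"claw":0.4,"linear":[0,0,0],"turn":0}
    - {"claw":0.4,"linear":[0,0,0],"turn":0}

```text
time: 45.07
eef_pos: [0.4419, -0.2887, 0.2515]
ee_rot: [-0.011, 0.708, 0.012, 0.706]
ft_force: [0.3, 0.4, -2.1]
grip_width: 0.0569
```

```bash
python3 - <<'E'
from h import *
im,d,C=grab("top"); caps(d,C,[[.4557,-.3677]],.065,.085); caps(d,C,[ch(-.076,.144)],.08,.096)
go([.4435,-.288,.070],2.1)
E
```

```text
[ 0.456 -0.368] none 0
[0.4988 0.3226] 221 circ [0.4939 0.3236] 0.0302 z 0.0885
tcp [ 0.4421 -0.2882  0.2517] jaw 1.93 down [-0.001  0.001 -1.   ] t 45.12 f [-0.5  0.4 -1.6] w 0.0572 q [-0.64  0.31  1.88  0.    0.96 -0.67]
turn deg -0.17 units -0.028
  units after turn [ 7.269e+00 -5.000e-03  6.700e-02]
units now [ 7.269e+00 -5.000e-03  6.700e-02]
```

```bash
python3 - <<'E'
from h import *
im,d,C=grab("scene","s12.png"); caps(d,C,[[.4557,-.3677]],.065,.085)
P=cloud(C,d); A=P[(P[:,0]>.33)&(P[:,0]<.56)&(P[:,1]<-.14)&(P[:,1]>-.44)&(P[:,2]>.068)&(P[:,2]<.08)]; print(len(A),A.mean(0).round(3) if len(A) else"")
cv2.imwrite("pics/s12c.png",cv2.resize(im[90:300,130:410],(800,600))[:,:,::-1])
E
```

```text
[ 0.4557 -0.3677] 147 circ [ 0.4563 -0.3636] 0.0305 z 0.071
128 [ 0.459 -0.361  0.072]
```

View pics/s12c.png

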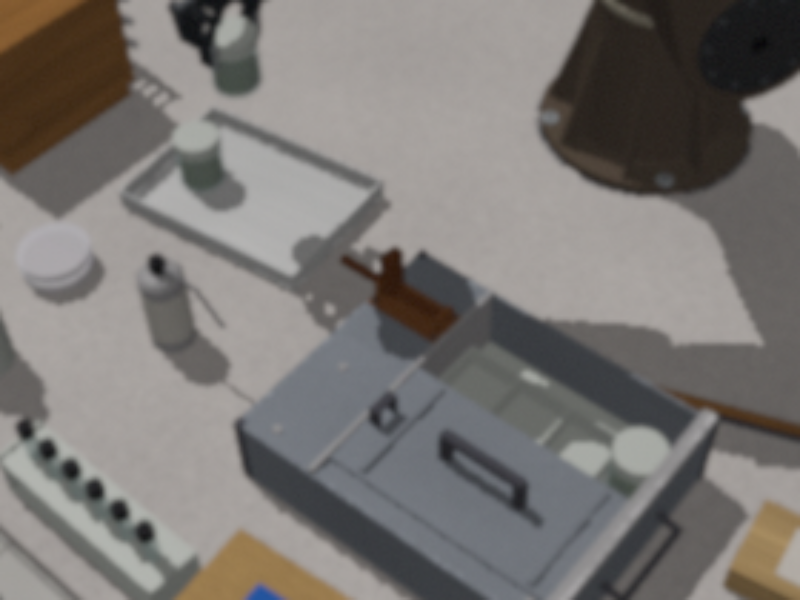

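Jar 1 stands in the tray (px 200,155), the can stands at (165,300). The chest shows two white spots, at (640,455) and (585,460); I'm checking the second by depth.

```bash
python3 - <<'E'
from h import *
im,d,C=grab("scene")
for cx,cy in((640,440),(640,455),(625,460),(585,460),(585,450),(600,465),(570,465),(590,470)):
    u,v=130+cx*.35,90+cy*.35; print(cx,cy,pts(C,[[u,v]],[d[int(round(v)),int(round(u))]]).round(3),im[int(v),int(u)])
E
```

```text
640 440 [[0.487 0.318 0.083]] [168 170 165]
640 455 [[0.505 0.33  0.088]] [167 170 165]
625 460 [[0.517 0.321 0.086]] [168 171 165]
585 460 [[0.499 0.267 0.013]] [168 171 166]
585 450 [[0.489 0.26  0.013]] [167 170 165]
600 465 [[0.509 0.291 0.038]] [157 159 154]
570 465 [[0.566 0.289 0.101]] [132 135 137]
590 470 [[0.505 0.278 0.012]] [165 169 163]
```

It's only the lit floor, so three jars in all. Lowering jar 2.

Emit:
move_arm:
  deltas:
    - {"claw":0.4,"linear":[1,0,0.06],"turn":0}
    - {"claw":0.4,"linear":[1,0,0],"turn":0}
    - {"claw":0.4,"linear":[1,0,0],"turn":0}
    - {"claw":0.4,"linear":[1,0,0],"turn":0}
    - {"claw":0.4,"linear":[1,0,0],"turn":0}
    - {"claw":0.4,"linear":[1,0,0],"turn":0}
    - {"claw":0.4,"linear":[0.5,0,0],"turn":0}
    - {"claw":0.4,"linear":[0.4,0,0],"turn":0}
    - {"claw":0.4,"linear":[0.3,0,0],"turn":0}
    - {"claw":0.4,"linear":[0.15,0,0],"turn":0}
    - {"claw":0.4,"linear":[0,0,0],"turn":0}
    - {"claw":0.4,"linear":[0,0,0],"turn":0}

```text
time: 46.22
eef_pos: [0.4447, -0.2889, 0.0695]
ee_rot: [-0.012, 0.707, 0.012, 0.707]
ft_force: [0.1, -0.2, -2.3]
grip_width: 0.0574
```

Emit:
move_arm:
  deltas:
    - {"claw":0.4,"linear":[0.06,0,0],"turn":0}
    - {"claw":0.4,"linear":[0.04,0,0],"turn":0}
    - {"claw":0.4,"linear":[0,0,0],"turn":0}
    - {"claw":0.4,"linear":[0,0,0],"turn":0}

```text
time: 46.55
eef_pos: [0.4444, -0.289, 0.0667]
ee_rot: [-0.012, 0.707, 0.012, 0.707]
ft_force: [-1.0, 0.1, -3.8]
grip_width: 0.0573
```

Emit:
move_arm:
  deltas:
    - {"claw":0.4,"linear":[0.07,0,0],"turn":0}
    - {"claw":0.4,"linear":[0.05,0,0],"turn":0}
    - {"claw":0.4,"linear":[0,0,0],"turn":0}
    - {"claw":0.4,"linear":[0,0,0],"turn":0}

```text
time: 46.88
eef_pos: [0.4442, -0.2888, 0.0633]
ee_rot: [-0.012, 0.707, 0.012, 0.707]
ft_force: [-0.1, -0.3, -2.1]
grip_width: 0.0572
```

Emit:
move_arm:
  deltas:
    - {"claw":0.7,"linear":[0.01,0,0],"turn":0}
    - {"claw":0.8,"linear":[0,0,0],"turn":0}
    - {"claw":0.83,"linear":[0,0,0],"turn":0}
    - {"claw":0.83,"linear":[-0.3,0,0],"turn":0}
    - {"claw":0.83,"linear":[-0.8,0,0],"turn":0}
    - {"claw":0.83,"linear":[-1,0,0],"turn":0}
    - {"claw":0.83,"linear":[-1,0,0],"turn":0}
    - {"claw":0.83,"linear":[-1,0,0],"turn":0}
    - {"claw":0.83,"linear":[-1,0,0],"turn":0}
    - {"claw":0.83,"linear":[-1,0,0],"turn":0}
    - {"claw":0.83,"linear":[-1,0,0],"turn":0}
    - {"claw":0.83,"linear":[-0.8,0,0],"turn":0}

```text
time: 47.88
eef_pos: [0.4444, -0.2889, 0.2633]
ee_rot: [-0.013, 0.707, 0.012, 0.707]
ft_force: [0.8, -0.5, -0.2]
grip_width: 0.0709
```

Emit:
move_arm:
  deltas:
    - {"claw":0.83,"linear":[0,0.5,0.06],"turn":0}
    - {"claw":0.83,"linear":[0,1,0.12],"turn":0}
    - {"claw":0.83,"linear":[0,1,0.12],"turn":0}
    - {"claw":0.83,"linear":[0,1,0.12],"turn":0}
    - {"claw":0.83,"linear":[0,1,0.12],"turn":0}
    - {"claw":0.83,"linear":[0,1,0.12],"turn":0}
    - {"claw":0.83,"linear":[0,1,0.12],"turn":0}
    - {"claw":0.83,"linear":[0,1,0.12],"turn":0}
    - {"claw":0.83,"linear":[0,1,0.12],"turn":0}
    - {"claw":0.83,"linear":[0,1,0.12],"turn":0}
    - {"claw":0.83,"linear":[0,1,0.12],"turn":0}
    - {"claw":0.83,"linear":[0,1,0.12],"turn":0}

```text
time: 48.88
eef_pos: [0.4684, 0.0012, 0.2608]
ee_rot: [-0.012, 0.707, 0.012, 0.707]
ft_force: [0.4, 0.5, -0.5]
grip_width: 0.071
```

Emit:
move_arm:
  deltas:
    - {"claw":0.83,"linear":[0,1,0.12],"turn":0}
    - {"claw":0.83,"linear":[0,1,0.12],"turn":0}
    - {"claw":0.83,"linear":[0,1,0.12],"turn":0}
    - {"claw":0.83,"linear":[0,1,0.12],"turn":0}
    - {"claw":0.83,"linear":[0,1,0.12],"turn":0}
    - {"claw":0.83,"linear":[0,1,0.12],"turn":0}
    - {"claw":0.83,"linear":[0,1,0.12],"turn":0}
    - {"claw":0.83,"linear":[0,1,0.12],"turn":0}
    - {"claw":0.83,"linear":[0,1,0.12],"turn":0}
    - {"claw":0.83,"linear":[0,1,0.12],"turn":0}
    - {"claw":0.83,"linear":[0,1,0.12],"turn":0}
    - {"claw":0.83,"linear":[0,1,0.12],"turn":0}

```text
time: 49.88
eef_pos: [0.4939, 0.3021, 0.2607]
ee_rot: [-0.012, 0.707, 0.012, 0.707]
ft_force: [0.3, 0.0, -0.3]
grip_width: 0.0706
```

Emit:
move_arm:
  deltas:
    - {"claw":0.83,"linear":[0,0.8,0.1],"turn":0}
    - {"claw":0.83,"linear":[0,0,0],"turn":0}
    - {"claw":0.83,"linear":[0,0,0],"turn":0}

```text
time: 50.13
eef_pos: [0.4957, 0.3215, 0.2604]
ee_rot: [-0.013, 0.707, 0.013, 0.707]
ft_force: [-0.5, -0.2, -0.2]
grip_width: 0.0711
```

```bash
python3 - <<'E'
from h import *
im,d,C=grab("wrist","w13.png")
caps(d,C,[ch(-.076,y) for y in(.012,.078,.144)],.080,.096)
im,d,C=grab("top","t13.png")
caps(d,C,[ch(-.076,y) for y in(.144,)],.080,.096); caps(d,C,[[.4557,-.3677],[.4444,-.289]],.065,.085)
for q in silhouettes("top","can_mid")[:1]: 
    P=cloud(C,d,q["pixels"]); print(q["conf"],P[P[:,2]>.115].mean(0).round(3))
go([.498,.323,.075],2.1)
E
```

```text
[0.504 0.191] none 0
[0.501 0.257] none 0
[0.4988 0.3226] 2764 circ [0.4962 0.3263] 0.0291 z 0.0877
[0.4988 0.3226] 32 circ [0.5157 0.3243] 0.0147 z 0.0882
[ 0.4557 -0.3677] 208 circ [ 0.456  -0.3649] 0.0308 z 0.0755
[ 0.4444 -0.289 ] 216 circ [ 0.4464 -0.2865] 0.03 z 0.0753
0.86 [ 0.654 -0.195  0.126]
tcp [0.496  0.32   0.2607] jaw 1.95 down [-0. -0. -1.] t 50.28 f [-0.4 -1.1 -0. ] w 0.0708 q [ 0.52  0.39  1.73 -0.    1.02  0.49]
turn deg -0.15 units -0.025
  units after turn [7.427 0.121 0.087]
units now [7.427 0.121 0.087]
```

Emit:
move_arm:
  deltas:
    - {"claw":0.83,"linear":[0,0.2,0.02],"turn":0}
    - {"claw":0.83,"linear":[0,0,0],"turn":0}
    - {"claw":0.83,"linear":[1,0,0],"turn":0}
    - {"claw":0.83,"linear":[1,0,0],"turn":0}
    - {"claw":0.83,"linear":[1,0,0],"turn":0}
    - {"claw":0.83,"linear":[1,0,0],"turn":0}
    - {"claw":0.83,"linear":[1,0,0],"turn":0}
    - {"claw":0.83,"linear":[0.8,0,0],"turn":0}
    - {"claw":0.83,"linear":[0.7,0,0],"turn":0}
    - {"claw":0.83,"linear":[0.6,0,0],"turn":0}
    - {"claw":0.83,"linear":[0.3,0,0],"turn":0}
    - {"claw":0.83,"linear":[0,0,0],"turn":0}

```text
time: 51.28
eef_pos: [0.496, 0.3251, 0.0743]
ee_rot: [-0.012, 0.708, 0.012, 0.706]
ft_force: [-1.0, -0.3, 0.4]
grip_width: 0.0711
```

Emit:
move_arm:
  deltas:
    - {"claw":0.6,"linear":[0,0,0],"turn":0}
    - {"claw":0.4,"linear":[0,0,0],"turn":0}
    - {"claw":0.4,"linear":[0,0,0],"turn":0}
    - {"claw":0.4,"linear":[0,0,0],"turn":0}
    - {"claw":0.4,"linear":[0,0,0],"turn":0}
    - {"claw":0.4,"linear":[0,0,0],"turn":0}

```text
time: 51.78
eef_pos: [0.4971, 0.326, 0.0764]
ee_rot: [-0.012, 0.707, 0.012, 0.707]
ft_force: [-1.5, -0.7, 6.7]
grip_width: 0.0569
```

Emit:
move_arm:
  deltas:
    - {"claw":0.4,"linear":[-0.3,0,0],"turn":0}
    - {"claw":0.4,"linear":[-0.6,0,0],"turn":0}
    - {"claw":0.4,"linear":[-1,0,0],"turn":0}
    - {"claw":0.4,"linear":[-1,0,0],"turn":0}
    - {"claw":0.4,"linear":[-1,0,0],"turn":0}
    - {"claw":0.4,"linear":[-1,0,0],"turn":0}
    - {"claw":0.4,"linear":[-1,0,0],"turn":0}
    - {"claw":0.4,"linear":[-0.8,0,0],"turn":0}
    - {"claw":0.4,"linear":[-0.4,0,0],"turn":0}
    - {"claw":0.4,"linear":[0,0,0],"turn":0}

```text
time: 52.62
eef_pos: [0.4976, 0.3263, 0.2557]
ee_rot: [-0.012, 0.706, 0.013, 0.708]
ft_force: [0.4, -0.1, -2.4]
grip_width: 0.0571
```

Emit:
move_arm:
  deltas:
    - {"claw":0.4,"linear":[0,-0.46,-0.07],"turn":0}
    - {"claw":0.4,"linear":[0,-0.92,-0.145],"turn":0}
    - {"claw":0.4,"linear":[0,-0.92,-0.145],"turn":0}
    - {"claw":0.4,"linear":[0,-0.92,-0.145],"turn":0}
    - {"claw":0.4,"linear":[0,-0.92,-0.145],"turn":0}
    - {"claw":0.4,"linear":[0,-0.92,-0.145],"turn":0}
    - {"claw":0.4,"linear":[0,-0.92,-0.145],"turn":0}
    - {"claw":0.4,"linear":[0,-0.92,-0.145],"turn":0}
    - {"claw":0.4,"linear":[0,-0.92,-0.145],"turn":0}
    - {"claw":0.4,"linear":[0,-0.92,-0.145],"turn":0}
    - {"claw":0.4,"linear":[0,-0.92,-0.145],"turn":0}
    - {"claw":0.4,"linear":[0,-0.92,-0.145],"turn":0}

```text
time: 53.62
eef_pos: [0.4626, 0.0585, 0.2516]
ee_rot: [-0.012, 0.708, 0.012, 0.706]
ft_force: [-0.6, -0.3, -2.6]
grip_width: 0.0573
```

Emit:
move_arm:
  deltas:
    - {"claw":0.4,"linear":[0,-0.92,-0.145],"turn":0}
    - {"claw":0.4,"linear":[0,-0.92,-0.145],"turn":0}
    - {"claw":0.4,"linear":[0,-0.92,-0.145],"turn":0}
    - {"claw":0.4,"linear":[0,-0.92,-0.145],"turn":0}
    - {"claw":0.4,"linear":[0,-0.92,-0.145],"turn":0}
    - {"claw":0.4,"linear":[0,-0.92,-0.145],"turn":0}
    - {"claw":0.4,"linear":[0,-0.92,-0.145],"turn":0}
    - {"claw":0.4,"linear":[0,-0.92,-0.145],"turn":0}
    - {"claw":0.4,"linear":[0,-0.92,-0.145],"turn":0}
    - {"claw":0.4,"linear":[0,-0.92,-0.145],"turn":0}
    - {"claw":0.4,"linear":[0,-0.92,-0.145],"turn":0}
    - {"claw":0.4,"linear":[0,-0.6,-0.1],"turn":0}

```text
time: 54.62
eef_pos: [0.4294, -0.2108, 0.2516]
ee_rot: [-0.012, 0.708, 0.012, 0.706]
ft_force: [0.3, 0.2, -3.1]
grip_width: 0.0574
```

Emit:
move_arm:
  deltas:
    - {"claw":0.4,"linear":[0,0,0],"turn":0}
    - {"claw":0.4,"linear":[0,0,0],"turn":0}

```text
time: 54.78
eef_pos: [0.4297, -0.2096, 0.2518]
ee_rot: [-0.011, 0.708, 0.012, 0.706]
ft_force: [0.1, 1.4, -2.5]
grip_width: 0.0571
```

```bash
python3 - <<'E'
from h import *
im,d,C=grab("scene"); caps(d,C,[[.4557,-.3677],[.4444,-.289]],.065,.085)
im,d,C=grab("wrist"); caps(d,C,[[.4557,-.3677],[.4444,-.289]],.065,.085)
go([.4324,-.2088,.0695],2.1)
E
```

```text
[ 0.4557 -0.3677] 146 circ [ 0.4581 -0.3638] 0.0311 z 0.0711
[ 0.4444 -0.289 ] 178 circ [ 0.4472 -0.2863] 0.0321 z 0.0723
[ 0.456 -0.368] none 0
[ 0.444 -0.289] none 0
tcp [ 0.4302 -0.2087  0.2522] jaw 1.95 down [-0.002  0.001 -1.   ] t 54.88 f [-0.1  0.1 -1.9] w 0.0569 q [-0.52  0.24  1.98  0.    0.92 -0.55]
turn deg -0.15 units -0.025
  units after turn [ 7.31  -0.017  0.1  ]
units now [ 7.31  -0.017  0.1  ]
```

Emit:
move_arm:
  deltas:
    - {"claw":0.4,"linear":[1,0,0.08],"turn":0}
    - {"claw":0.4,"linear":[1,0,0],"turn":0}
    - {"claw":0.4,"linear":[1,0,0],"turn":0}
    - {"claw":0.4,"linear":[1,0,0],"turn":0}
    - {"claw":0.4,"linear":[1,0,0],"turn":0}
    - {"claw":0.4,"linear":[1,0,0],"turn":0}
    - {"claw":0.4,"linear":[0.5,0,0],"turn":0}
    - {"claw":0.4,"linear":[0.4,0,0],"turn":0}
    - {"claw":0.4,"linear":[0.3,0,0],"turn":0}
    - {"claw":0.4,"linear":[0.15,0,0],"turn":0}
    - {"claw":0.4,"linear":[0.06,0,0],"turn":0}
    - {"claw":0.4,"linear":[0,0,0],"turn":0}

```text
time: 55.88
eef_pos: [0.4333, -0.2092, 0.0682]
ee_rot: [-0.012, 0.707, 0.012, 0.707]
ft_force: [-1.1, -0.4, -1.6]
grip_width: 0.057
```

Emit:
move_arm:
  deltas:
    - {"claw":0.4,"linear":[0.04,0,0],"turn":0}
    - {"claw":0.4,"linear":[0.04,0,0],"turn":0}
    - {"claw":0.4,"linear":[0,0,0],"turn":0}
    - {"claw":0.4,"linear":[0,0,0],"turn":0}

```text
time: 56.22
eef_pos: [0.4332, -0.2093, 0.0662]
ee_rot: [-0.012, 0.707, 0.012, 0.707]
ft_force: [0.1, -0.6, -2.0]
grip_width: 0.0574
```

Emit:
move_arm:
  deltas:
    - {"claw":0.4,"linear":[0.06,0,0],"turn":0}
    - {"claw":0.4,"linear":[0.04,0,0],"turn":0}
    - {"claw":0.4,"linear":[0,0,0],"turn":0}
    - {"claw":0.4,"linear":[0,0,0],"turn":0}

```text
time: 56.55
eef_pos: [0.4331, -0.2093, 0.0635]
ee_rot: [-0.012, 0.707, 0.012, 0.707]
ft_force: [-0.6, 0.1, 0.8]
grip_width: 0.0573
```

Emit:
move_arm:
  deltas:
    - {"claw":0.7,"linear":[0.01,0,0],"turn":0}
    - {"claw":0.8,"linear":[0,0,0],"turn":0}
    - {"claw":0.83,"linear":[0,0,0],"turn":0}
    - {"claw":0.83,"linear":[-0.3,0,0],"turn":0}
    - {"claw":0.83,"linear":[-0.8,0,0],"turn":0}
    - {"claw":0.83,"linear":[-1,0,0],"turn":0}
    - {"claw":0.83,"linear":[-1,0,0],"turn":0}
    - {"claw":0.83,"linear":[-1,0,0],"turn":0}
    - {"claw":0.83,"linear":[-1,0,0],"turn":0}
    - {"claw":0.83,"linear":[-1,0,0],"turn":0}
    - {"claw":0.83,"linear":[-1,0,0],"turn":0}
    - {"claw":0.83,"linear":[-0.8,0,0],"turn":0}

```text
time: 57.55
eef_pos: [0.4331, -0.2092, 0.2632]
ee_rot: [-0.012, 0.707, 0.012, 0.707]
ft_force: [0.8, -1.2, -0.3]
grip_width: 0.0709
```

Emit:
move_arm:
  deltas:
    - {"claw":0.6,"linear":[0,0.43,0.21],"turn":0}
    - {"claw":0.5,"linear":[0,0.87,0.426],"turn":0}
    - {"claw":0.5,"linear":[0,0.87,0.426],"turn":0}
    - {"claw":0.5,"linear":[0,0.87,0.426],"turn":0}
    - {"claw":0.5,"linear":[0,0.87,0.426],"turn":0}
    - {"claw":0.5,"linear":[0,0.87,0.426],"turn":0}
    - {"claw":0.5,"linear":[0,0.87,0.426],"turn":0}
    - {"claw":0.5,"linear":[0,0.87,0.426],"turn":0}
    - {"claw":0.5,"linear":[0,0.87,0.426],"turn":0}
    - {"claw":0.5,"linear":[0,0.87,0.426],"turn":0}
    - {"claw":0.5,"linear":[0,0.87,0.426],"turn":0}
    - {"claw":0.5,"linear":[0,0.87,0.426],"turn":0}

```text
time: 58.55
eef_pos: [0.5467, 0.0464, 0.2607]
ee_rot: [-0.012, 0.707, 0.012, 0.707]
ft_force: [-0.5, -1.2, 0.4]
grip_width: 0.0423
```

Emit:
move_arm:
  deltas:
    - {"claw":0.5,"linear":[0,0.87,0.426],"turn":0}
    - {"claw":0.5,"linear":[0,0.87,0.426],"turn":0}
    - {"claw":0.5,"linear":[0,0.87,0.426],"turn":0}
    - {"claw":0.5,"linear":[0,0.87,0.426],"turn":0}
    - {"claw":0.5,"linear":[0,0.87,0.426],"turn":0}
    - {"claw":0.5,"linear":[0,0.87,0.426],"turn":0}
    - {"claw":0.5,"linear":[0,0.87,0.426],"turn":0}
    - {"claw":0.5,"linear":[0,0.87,0.426],"turn":0}
    - {"claw":0.5,"linear":[0,0.43,0.21],"turn":0}
    - {"claw":0.5,"linear":[0,0,0],"turn":0}
    - {"claw":0.5,"linear":[0,0,0],"turn":0}

```text
time: 59.47
eef_pos: [0.6303, 0.2327, 0.2603]
ee_rot: [-0.013, 0.707, 0.012, 0.707]
ft_force: [-1.1, -0.9, -0.5]
grip_width: 0.0427
```

```bash
python3 - <<'E'
from h import *
im,d,C=grab("top"); caps(d,C,[[.4557,-.3677],[.4444,-.289],[.433,-.209]],.065,.085)
im,d,C=grab("wrist","w15.png"); P=cloud(C,d); A=P[(abs(P[:,0]-.63)<.04)&(abs(P[:,1]-.23)<.08)&(P[:,2]>.132)&(P[:,2]<.148)]; r=cv2.minAreaRect(A[:,:2].astype(np.float32)) ; print("handle",r)
go([.6316,.2320,.140],2.1)
E
```

```text
[ 0.4557 -0.3677] 210 circ [ 0.4556 -0.3657] 0.0294 z 0.0759
[ 0.4444 -0.289 ] 214 circ [ 0.4463 -0.286 ] 0.0299 z 0.0756
[ 0.433 -0.209] 210 circ [ 0.4335 -0.2087] 0.0297 z 0.075
handle ((0.6323865056037903, 0.23298317193984985), (0.0117168128490448, 0.09787546843290329), 1.831750512123108)
tcp [0.6302 0.2317 0.2605] jaw 1.95 down [-0.001 -0.001 -1.   ] t 59.57 f [-0.5 -0.5 -0.3] w 0.0427 q [ 0.31  0.5   1.53 -0.    1.1   0.27]
turn deg -0.15 units -0.025
  units after turn [4.821 0.013 0.059]
units now [4.821 0.013 0.059]
```

Emit:
move_arm:
  deltas:
    - {"claw":0.5,"linear":[1,0,0.07],"turn":0}
    - {"claw":0.5,"linear":[1,0,0],"turn":0}
    - {"claw":0.5,"linear":[1,0,0],"turn":0}
    - {"claw":0.5,"linear":[0.9,0,0],"turn":0}
    - {"claw":0.5,"linear":[0.6,0,0],"turn":0}
    - {"claw":0.5,"linear":[0.3,0,0],"turn":0}
    - {"claw":0.2,"linear":[0,0,0],"turn":0}
    - {"claw":0,"linear":[0,0,0],"turn":0}
    - {"claw":0,"linear":[0,0,0],"turn":0}
    - {"claw":0,"linear":[0,0,0],"turn":0}
    - {"claw":0,"linear":[0,0,0],"turn":0}

```text
time: 60.48
eef_pos: [0.6322, 0.2323, 0.142]
ee_rot: [-0.012, 0.707, 0.012, 0.707]
ft_force: [-5.7, -2.3, 0.6]
grip_width: 0.0106
```

Emit:
move_arm:
  deltas:
    - {"claw":0,"linear":[0,0,-0.2],"turn":0}
    - {"claw":0,"linear":[0,0,-0.4],"turn":0}
    - {"claw":0,"linear":[0,0,-0.5],"turn":0}
    - {"claw":0,"linear":[0,0,-0.5],"turn":0}
    - {"claw":0,"linear":[0,0,-0.5],"turn":0}
    - {"claw":0,"linear":[0,0,-0.5],"turn":0}
    - {"claw":0,"linear":[0,0,-0.5],"turn":0}
    - {"claw":0,"linear":[0,0,-0.5],"turn":0}
    - {"claw":0,"linear":[0,0,-0.5],"turn":0}
    - {"claw":0,"linear":[0,0,-0.5],"turn":0}
    - {"claw":0,"linear":[0,0,-0.3],"turn":0}
    - {"claw":0,"linear":[0,0,0],"turn":0}

```text
time: 61.48
eef_pos: [0.5087, 0.2281, 0.1419]
ee_rot: [-0.012, 0.707, 0.012, 0.707]
ft_force: [-2.6, -6.8, 2.2]
grip_width: 0.0107
```

Emit:
move_arm:
  deltas:
    - {"claw":0,"linear":[0,0,-0.1],"turn":0}
    - {"claw":0,"linear":[0,0,-0.1],"turn":0}
    - {"claw":0,"linear":[0,0,-0.06],"turn":0}
    - {"claw":0,"linear":[0,0,0],"turn":0}

```text
time: 61.82
eef_pos: [0.5042, 0.2279, 0.1419]
ee_rot: [-0.012, 0.706, 0.012, 0.708]
ft_force: [-0.6, -6.9, 2.5]
grip_width: 0.0104
```

Within about 2 mm of shut. I release, rise and check everything.

Emit:
move_arm:
  deltas:
    - {"claw":0,"linear":[0,0,-0.04],"turn":0}
    - {"claw":0,"linear":[0,0,0],"turn":0}
    - {"claw":0.3,"linear":[0,0,0],"turn":0}
    - {"claw":0.5,"linear":[0,0,0],"turn":0}
    - {"claw":0.5,"linear":[0,0,0],"turn":0}
    - {"claw":0.5,"linear":[0,0,0],"turn":0}
    - {"claw":0.5,"linear":[-1,0,0],"turn":0}
    - {"claw":0.5,"linear":[-1,0,0],"turn":0}
    - {"claw":0.5,"linear":[-1,0,0],"turn":0}
    - {"claw":0.5,"linear":[-1,0,0],"turn":0}
    - {"claw":0.5,"linear":[-1,0,0],"turn":0}
    - {"claw":0.5,"linear":[-1,0,0],"turn":0}

```text
time: 62.82
eef_pos: [0.5025, 0.2282, 0.2921]
ee_rot: [-0.012, 0.707, 0.012, 0.707]
ft_force: [0.2, -0.4, 0.0]
grip_width: 0.0427
```

Emit:
move_arm:
  deltas:
    - {"claw":0.5,"linear":[0,0,0],"turn":0}
    - {"claw":0.5,"linear":[0,0,0],"turn":0}

```text
time: 62.98
eef_pos: [0.5033, 0.2286, 0.2921]
ee_rot: [-0.012, 0.706, 0.013, 0.708]
ft_force: [0.2, 0.1, -0.5]
grip_width: 0.0428
```

```bash
python3 - <<'E'
from h import *
im,d,C=grab("wrist"); P=cloud(C,d); A=P[(abs(P[:,0]-.503)<.04)&(abs(P[:,1]-.228)<.08)&(P[:,2]>.132)&(P[:,2]<.148)]; print("handle",cv2.minAreaRect(A[:,:2].astype(np.float32)))
im,d,C=grab("top","t16.png"); caps(d,C,[[.4557,-.3677],[.4444,-.289],[.433,-.209]],.065,.085)
P=cloud(C,d); A=P[(np.hypot(P[:,0]-.51,P[:,1]-.01)<.04)&(P[:,2]>.15)&(P[:,2]<.175)]; print("knob",len(A),A.mean(0).round(4) if len(A) else"")
im2,d,C=grab("scene","s16.png"); P=cloud(C,d); A=P[(np.hypot(P[:,0]-.51,P[:,1]-.01)<.04)&(P[:,2]>.15)&(P[:,2]<.175)]; print("knob",len(A),A.mean(0).round(4) if len(A) else"")
for t in("can_mid","petri_dishes","slide_box","wire_brush"):
    for q in silhouettes("scene",t)[:1]: A=cloud(C,d,q["pixels"]); print(t,round(q["conf"],2),np.median(A,0).round(3),A[:,2].max().round(3))
cv2.imwrite("pics/f16.png",np.vstack([cv2.resize(im[130:280,120:440],(640,300)),cv2.resize(im2[100:240,130:430],(640,300))])[:,:,::-1])
E
```

```text
handle ((0.5037792921066284, 0.2284802794456482), (0.011491168290376663, 0.09791374951601028), 1.7081243991851807)
[ 0.4557 -0.3677] 206 circ [ 0.4566 -0.3644] 0.0302 z 0.0758
[ 0.4444 -0.289 ] 216 circ [ 0.4457 -0.2872] 0.0308 z 0.0755
[ 0.433 -0.209] 209 circ [ 0.4331 -0.2092] 0.03 z 0.075
knob 34 [0.5076 0.0083 0.1629]
knob 46 [0.5136 0.012  0.1599]
can_mid 0.74 [ 0.666 -0.186  0.074] 0.131
petri_dishes 0.73 [ 0.681 -0.377  0.029] 0.038
slide_box 0.86 [0.476 0.538 0.036] 0.044
wire_brush 0.5 [0.339 0.367 0.013] 0.108
```

View pics/f16.png

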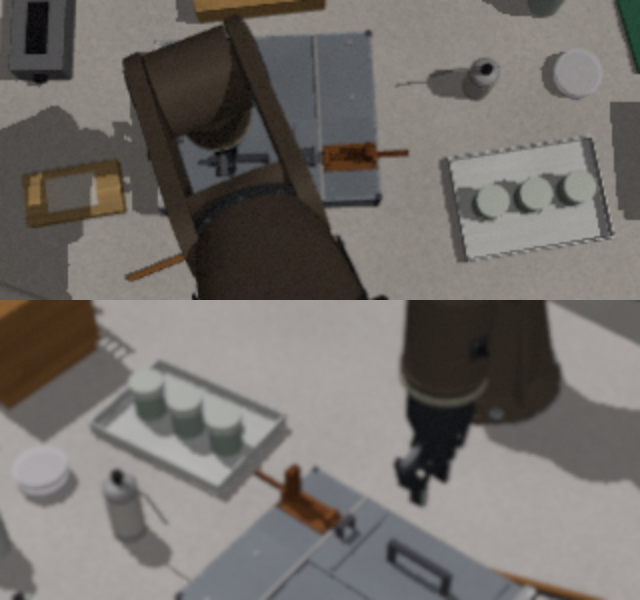

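The final pictures show three upright jars in the tray (top view px 490–580, 190–200), the can upright, the bolt drawn with its knob at y ≈ 0.008, and the hatch shut with its handle about 1 mm from its start. The arm is clear of everything.

```bash
python3 -c "
from h import *
print(workorder.close_job())"
```

```text
the job is handed in; nothing more can be done
None
```

The job is done and handed in at about 63 s of the 210 s allowed; the hand-in gave no verdict.

- **Oiling:** I held the tube end about 80 mm from the rod on its spray line, still for nearly 2 s. I set the can back at its old place, with the tube now pointing +y instead of +x. The exact oil spot was not given, so I aimed between the middle of the straps and the middle of the exposed rod. Either would be within about 6 mm of the line.
- **Bolt:** It came free on the sixth stroke after the first outward pull to the bind. I pressed 19–28 N at each bind, then drew it to its end stop.
- **Hatch and jars:** I slid the hatch open 129 mm and found three jars, with the third cell empty. I moved all three to the tray and slid the hatch shut.

**Last checks:**
- All three jars stood upright in the tray, with their cap tops at 75 mm as expected.
- The can was upright.
- The knob was at y ≈ 0.008–0.012, so the bolt was drawn back about 50 mm or more.
- The hatch handle was 1–2 mm from its shut position.
- The gripper was about 150 mm above the handle, touching nothing.
- The petri dishes and brush read within about 5 mm of their start. The slide box read 14 mm off, but that compares two different cameras and the arm hid part of it in the last top view; I never went near it.

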